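# Fetch the hub nuts from under the rack and put them away

### The arm

A 6-joint arm with a two-finger parallel gripper is mounted at the origin on the work surface. World frame = base frame: x ahead of the robot, y to its left, z up, the work surface at z = 0. Lengths are in mm, angles in degrees, forces in N, time in s.
With the tool pointing down it reaches from about 300 to 850 mm from the base axis. Payload 4.2 kg.
Tool frame: the origin (TCP) lies at the centre of the arm's flange, where the gripper is bolted on; the fingertips stand 191 mm ahead of it and the grasp point (between the pads) lies 172 mm ahead of it; z points along the fingers, x is the direction in which the jaws open and shut, and the axes are right-handed (so a half turn about z gives the same grasp; the last joint's range is limited). The gripper opens to 91 mm and grips with 3 to 60 N. Pads are 32 mm wide; open, the fingers measure 118 mm over their backs; the gripper's body (76 mm by 178 mm) begins 60 mm behind the grasp point.
Start: joints at [-66.807, 18.312, 89.639, -0, 72.044, -1.146], TCP at [236.978, -523.894, 404.776] pointing down, gripper open.
Joint ranges: [-177.97, 177.97], [-48.28, 115.42], [12.27, 149.76], [-77.06, 257.06], [2.81, 150.46], [-146.56, 146.56]. Speed limits (degrees/s): [147.25, 147.25, 180, 180, 180, 180].

### API

Orientations are given as [roll, pitch, yaw] about the fixed x, y, z axes, in that order (R = Rz(yaw) Ry(pitch) Rx(roll)).
In Python, from workcell import telemetry, imaging, env gives the robot as it stands. The module is installed in compiled form; this text tells all that it offers.
- The arm moves only by the tool jog_arm, never from a script. Its argument "series" is a list of rows, each a list of 3 entries, a list of its own where there are three numbers: the shift along the world's x, y, z in mm, then the turn, a rotation vector about the world's x, y, z in rad, then the opening, from 0 (shut) to 1 (fully open). In form: [[[x, y, z], [ax, ay, az], jaw], ...]. A call has exactly 5 rows; each row is the pose to reach, as a shift and turn from the pose measured when the call began; what a row does not reach only later rows make up. A row lasts 1/12 s, in which the tool goes at most 41.7 mm and 7.16 degrees, less where a joint would pass 70% of its speed; a pose out of reach is approached as far as the arm can. A call with a gripper value outside its range is refused whole. The fingers move at their own pace and stop on an object; "squeeze" is the grip in N (left out, the last holds). Time passes only in rows, so rows that repeat a pose let the fingers close, or fill a call up. It gives the time, the measured TCP pose, the force and the opening at its end, in the units of the state.
- telemetry.state(): the state, without advancing time (a new reading comes with each control period).
- imaging.grab_frame(name): name is "scene" or "top" or "wrist"; returns a dict with "pixels" (420x560x3 uint8, red, green, blue), "fov_y" (degrees; the focal length in pixels is half the picture's height over the tangent of half this angle, whatever the lens; pixels are square), "cx", "cy" (the principal point, pixels), "k1" (the pictures are not rectified: a ray, as slopes to the right and down, at radius r is drawn at 1 + k1 r^2 times it, then the intrinsics apply), "R" (3x3) and "t" (3): a world point X has camera coordinates R X + t; the wrist camera has in their place "T_tool_cam" (4x4, takes a point from camera to tool coordinates, whose origin is the TCP and whose axes are the tool frame's). Camera axes: x right, y down, z forward; pixel columns grow to the right and rows downward; lengths in mm; the calibration is good to about 2 mm. A picture is of the moment at which its call begins: read the wrist's pose just before it. There is no depth.
- env.job_done(): hands the job in, once; it reports no verdict.
The state is a dict: "time_s": time; "qpos": joint angles; "qvel": joint speeds; "effort": joint torques, N m; "ee_pos": TCP position; "ee_rot": TCP orientation; "force": force on the tool from outside, world axes, zero at the start; "torque": the same for the moment, N m; "gripper_width": finger opening in mm.
Only numpy, scipy, OpenCV 4.12 (cv2) and the standard library are available. Lean on these libraries where they do the work, as an engineer would, in place of code of your own. Each camera call takes 0.05 s, during which the arm holds its last target.

### The job

Some big hub nuts have slid in under the low rack at the back of the bench, too far in for a hand, and the drawer they belong in is held by its bolt, which is also under the rack. With the draw hook from the mat, slide the bolt clear of the drawer and drag the nuts out onto the open bench; then open the drawer, put all the nuts in it and push it fully shut again. Leave the hook lying on its mat, and do not knock over the spray can beside the mat or the glass jar beside the drawer.

Things in the scene. Friction and masses are not known exactly. Their poses are not given: they have to be found in the camera images.
- rack: Low yellow steel bench rack, fixed, 740 wide (y), 240 deep (x), 152 high. Origin on the bench at its front edge; x points into the rack, away from the robot, y to the robot's left. y = 60 to 360: blue drawer unit under a sheet top (a plastic bin stands on it). y = -375 to 60: open bay, see bay.
- bay (a point): Middle of the bay's front edge, on the bench (rack x 0, y -157); axes as the rack's. Bay 435 wide, open in front and behind, floored by the bench, a 5 mm cheek at its right end. Clear height 130 under the front and rear rails (16 deep, tops 152 high), 134 under the wire deck between. A gripper from above cannot get at nuts in there; out in front of the edge they are free.
- drawer (a joint): How far the drawer is pulled out towards the robot (rack -x), m: 0 shut, 0.170 fully out. Front panel 292 wide, 12 to 128 above the bench, its face 12 in front of the rack's edge. Inside 242 wide (y), 203 long (x), walls 52 above the floor. About 1.5 N of friction; stays where it is left. With the bolt shut it comes out only 3 mm.
- drawer_handle (a point): Middle of the drawer's bar handle: steel bar 12 thick, 130 long along the rack's y, axis 46 in front of the drawer's face and 115 above the bench; moves with the drawer. Axes as the rack's.
- drawer_floor (a point): Point on the drawer's inner floor, 18 above the bench, midway across (y) and 20 behind the inside of the front panel; 78 behind the handle bar in the rack's x. Moves with the drawer, axes as the rack's. Fully out, the front 170 mm of the inside lie open in front of the rack's edge.
- bolt (a joint): How far the drawer's bolt is drawn, m: 0 shut (tip through the drawer unit's side, locking the drawer), 0.045 fully drawn. It slides along the rack's -y (to the robot's right, away from the drawer) with about 1.2 N of friction and stays where left. Draw it past 0.030 to clear the drawer.
- bolt_knob (a point): Bolt's upright knob, this point 66 above the bench; moves with the bolt; at rack x 60, y -25 when shut. Knob: 14 mm round post, up to 96 above the bench, 18 mm ball on top. The bolt bar (14 round, axis 30 above the bench) runs along y from 5 mm right of the knob's centre to the drawer unit, through two guides 42 high at rack y 12 and 45. 85 mm from the shut knob's centre to the drawer unit.
- hook: Draw hook, 0.3 kg, 274 long. Origin on its underside below mid-grip; x along the rod to the blade, z up. Black grip bar 120 x 22 wide x 26 high, centred 50 up, flat sides; below it a strap hand guard 22 wide, legs at both ends. A 10 mm rod, 50 up, leads to the blade: 6 mm plate 56 wide, 0 to 55 up, inner face 205 in front of the origin. Stands level. Balance point 30 ahead of mid-grip.
- hook_grip (a point): Centre of the hook's grip bar (50 above its underside). Axes as the hook's.
- hook_blade (a point): Middle of the blade's lower edge, at its inner face. Axes as the hook's.
- mat: Black rubber mat 340 x 120 x 3, fixed to the bench at the robot's right; the hook starts on it. Origin at the centre of its underside, x along its length.
- nut1: Big hexagonal steel hub nut, 54 across flats, 62 across corners, 30 high, about 0.35 kg, lying flat with an open bore about 33 wide. Origin at the centre of its underside; x points square to one of its six flats (a grasp may be turned by any multiple of 60 deg). Two or three nuts are there; an absent one is None.
- nut2: Hub nut, same as nut1.
- nut3: Hub nut, same as nut1.
- spray: Metal spray can, 60 across, 170 high, standing on the bench to the right of the mat. Origin at the centre of its base. Must stay standing.
- jar: Glass jar with a steel lid, 70 across, 90 high, standing on the bench to the left of the drawer. Origin at the centre of its base. Must stay standing.
Not all that is in view belongs to the job. What is shaped like the nut3 but orange or yellow is not meant. What is shaped like the nut2 but green is not meant.

How it is judged:
By the outcome, as a careful person would: the job done as asked, in the order asked, and still so for the second after the job is handed in, with the robot touching nothing.
Of nut1, nut2, nut3 only 2 to 3 are there at a start; the rules pass over those that are not, and their reading is None.
At some moment in a run one of nut1, nut2, nut3 may be knocked a few centimetres aside while the robot is not near it.
It also fails if it takes over 210 s, if anything falls off the work surface, if the arm or the gripper's body presses on something with over 40 N, if the wrist force passes 120 N, or if a joint passes its speed limit or range.

## Working session

There is one attempt and no reset: what is moved stays moved. The work goes in short steps, Python scripts to look and compute and a tool call to move; the robot and the scene stay as the last step left them, time stands still between calls to the robot, and variables do not carry over. Pictures are saved under pics/ and viewed, and the job is handed in when it is done.

Besides the shell and the picture viewer there is one more tool, called after "Request:" as a command line: name --argument value ..., lists and objects as JSON in quotes. jog_arm: Moves the arm, as the interface text tells. Its arguments: {"type":"object","properties":{"series":{"type":"array"},"squeeze":{"type":"number"}},"required":["series"]}

```bash
mkdir -p pics
cat > h.py <<'E'
import numpy as np, cv2
from workcell import telemetry, imaging, env
from scipy.spatial.transform import Rotation as Ro
def st(): return telemetry.state()
def grab(n):
    s=telemetry.state(); f=imaging.grab_frame(n); f['s']=s
    if 'R' not in f:
        T=np.array(f['T_tool_cam']); Rt=Ro.from_euler('xyz',s['ee_rot'],degrees=True).as_matrix()
        W=np.eye(4);W[:3,:3]=Rt;W[:3,3]=s['ee_pos']; M=np.linalg.inv(W@T); f['R']=M[:3,:3];f['t']=M[:3,3]
    f['R']=np.array(f['R']);f['t']=np.array(f['t'])
    return f
def save(f,name,crop=None,k=1):
    im=f['pixels'][:,:,::-1]
    if crop: a,b,c,d=crop; im=im[b:d,a:c]
    if k!=1: im=cv2.resize(im,None,fx=k,fy=k,interpolation=cv2.INTER_CUBIC)
    cv2.imwrite('pics/'+name+'.png',im)
def foc(f): return 210/np.tan(np.radians(f['fov_y'])/2)
def ray(f,u,v):
    F=foc(f); d=np.array([(u-f['cx'])/F,(v-f['cy'])/F]); p=d.copy()
    for _ in range(30): p=d/(1+f['k1']*(p@p))
    w=f['R'].T@np.array([p[0],p[1],1]); c=-f['R'].T@f['t']
    return c,w/np.linalg.norm(w)
def onz(f,u,v,z):
    c,w=ray(f,u,v); return c+w*(z-c[2])/w[2]
def proj(f,X):
    p=f['R']@np.array(X,float)+f['t']; q=p[:2]/p[2]; q=q*(1+f['k1']*(q@q)); return q*foc(f)+[f['cx'],f['cy']]
def tri(*a):
    A=np.zeros((3,3));b=np.zeros(3)
    for f,u,v in a:
        c,w=ray(f,u,v);P=np.eye(3)-np.outer(w,w);A+=P;b+=P@c
    return np.linalg.solve(A,b)
E
python3 - <<'E'
from h import *
np.set_printoptions(precision=2,suppress=True)
for n in ['scene','top','wrist']:
    f=grab(n); save(f,n+'0'); print(n,f['fov_y'],f['k1'],-f['R'].T@f['t'],f['R'][2])
print(st())
E
```

```text
scene 46.419221601550646 -0.023036986637708336 [1680.11    4.2  1140.44] [-0.74 -0.   -0.67]
top 43.19266512003212 0.03117035546614701 [ 211.46  -33.02 1619.12] [ 0.2   0.01 -0.98]
wrist 64.15776881507087 -0.008781236020095742 [ 302.84 -493.89  383.76] [-0.24 -0.11 -0.97]
{'time_s': 0.15, 'qpos': array([-66.81,  18.34,  89.69,  -0.  ,  72.05,  -1.15]), 'qvel': array([-0.01,  0.06, -0.4 , -0.01, -0.02,  0.05]), 'effort': array([  0.  , -41.28, -23.22,   0.07,   0.04,  -0.  ]), 'ee_pos': array([ 236.92, -523.78,  404.13]), 'ee_rot': array([180.  ,   0.08, -65.66]), 'force': array([ 0.26, -0.7 , -0.31]), 'torque': array([-0.01,  0.03,  0.  ]), 'gripper_width': 91.38870755626452}
```

View pics/scene0.png

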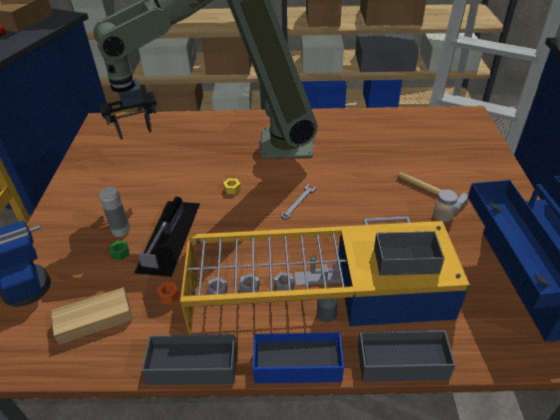

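View pics/top0.png

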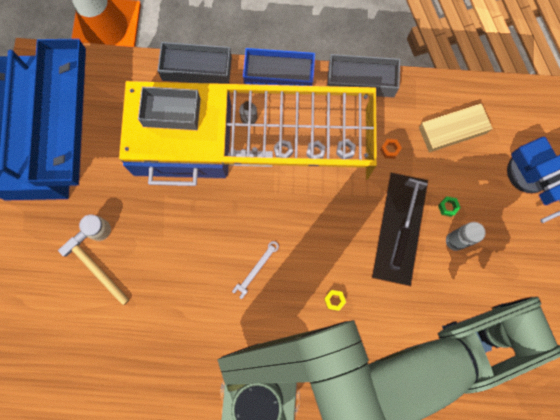

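View pics/wrist0.png

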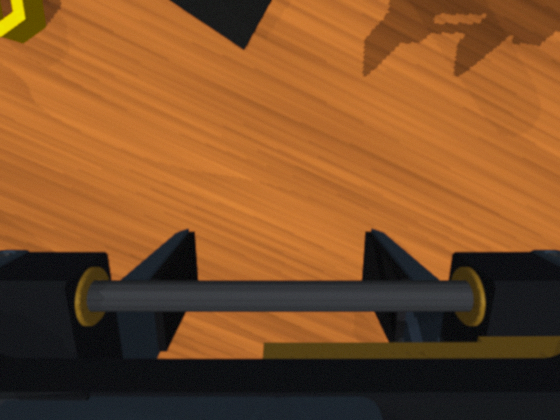

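Run:
```python
from h import *
f=grab('top'); save(f,'topc',(215,75,415,215),4); save(f,'topm',(360,160,500,290),5)
f=grab('scene'); save(f,'scc',(170,220,370,340),4)
```

```text
(no output)
```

View pics/topc.png

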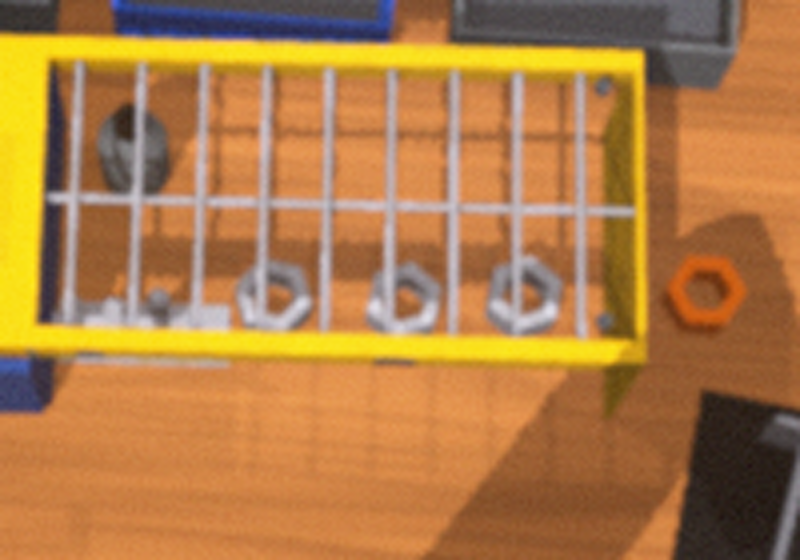

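View pics/topm.png

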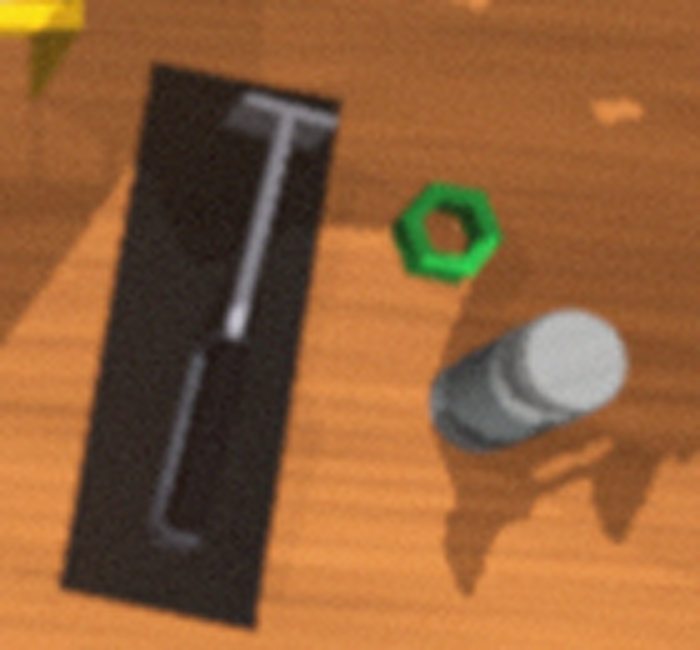

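View pics/scc.png

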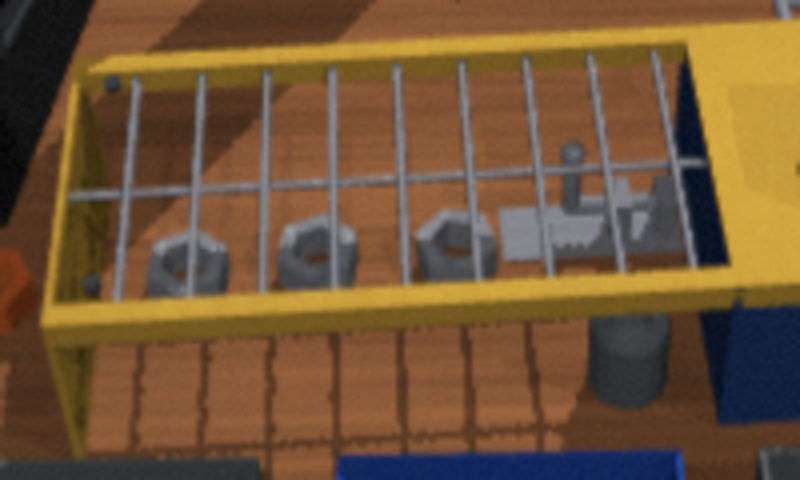

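Run:
```python
from h import *
np.set_printoptions(precision=1,suppress=True)
f=grab('top'); im=f['pixels']; hsv=cv2.cvtColor(im,cv2.COLOR_RGB2HSV)
m=((hsv[:,:,0]>20)&(hsv[:,:,0]<32)&(hsv[:,:,1]>180)&(hsv[:,:,2]>170)).astype(np.uint8)
m[:60]=0;m[200:]=0
n,l,s,c=cv2.connectedComponentsWithStats(m); k=1+np.argmax(s[1:,4]); print(s[k])
m=(l==k)
# front edge: bottom row per column
P=[]
for u in range(135,372,6):
    v=np.where(m[:,u])[0].max()+0.5; P.append(onz(f,u,v,152))
P=np.array(P);a=np.polyfit(P[:,1],P[:,0],1);r=P[:,0]-np.polyval(a,P[:,1]);print('front',a,np.degrees(np.arctan(a[0])),np.abs(r).max(),r)
Q=[]
for u in range(135,372,6):
    v=np.where(m[:,u])[0].min()-0.5; Q.append(onz(f,u,v,152))
Q=np.array(Q);b=np.polyfit(Q[:,1],Q[:,0],1);print('back',b,np.degrees(np.arctan(b[0])))
for v in range(90,160,8):
    x=np.where(m[v])[0]; print(v,x.min(),x.max(),onz(f,x.min()-.5,v,152),onz(f,x.max()+.5,v,152))
for nme,(u,v) in dict(n1=(274,293),n2=(403,297),n3=(524,294)).items():
    print(nme,onz(f,215+u/4,75+v/4,30))
print('knob',onz(f,215+158/4,75+298/4,96))
print('can',onz(f,215+133/4,75+170/4,0))
g=grab('scene')
for nme,(u,v) in dict(n3=(188,258),n2=(317,250),n1=(457,235)).items():
    print(nme,onz(g,170+u/4,220+v/4,30))
print('knob tri',tri((f,215+158/4,75+298/4),(g,170+572/4,220+150/4)))
print('nut tri',tri((f,215+274/4,75+293/4),(g,170+457/4,220+235/4)))
```

```text
[ 119   81  258   86 7690]
front [ -0.1 657.4] -2.924279771954594 4.10444086079508 [-0.9 -0.4  3.1  0.5 -2.  -1.5 -1.  -0.6 -0.1  0.4 -2.1  1.3 -1.2 -0.7
 -0.3  0.2  0.6  4.1  1.6 -1.   2.5 -0.1  0.4  0.8  1.3 -1.2 -0.8 -0.4
  0.1  0.5  1.  -1.6 -1.1 -0.7 -0.2  0.2  0.6 -1.9 -1.5  1.9]
back [ -0.1 901.1] -2.9475881057596025
90 125 375 [848.6 465.8 152. ] [ 906.5 -273.8  152. ]
98 124 375 [823.4 465.4 152. ] [ 881.3 -274.8  152. ]
106 124 375 [798.5 462.1 152. ] [ 856.2 -275.9  152. ]
114 123 375 [773.6 461.7 152. ] [ 831.3 -276.9  152. ]
122 122 375 [748.8 461.3 152. ] [ 806.5 -277.9  152. ]
130 122 375 [724.4 458.  152. ] [ 781.8 -278.9  152. ]
138 121 375 [699.9 457.6 152. ] [ 757.3 -279.9  152. ]
146 120 375 [675.5 457.2 152. ] [ 733.  -280.9  152. ]
154 120 375 [651.6 454.  152. ] [ 708.8 -281.9  152. ]
n1 [747.  -14.3  30. ]
n2 [ 751.5 -115.4   30. ]
n3 [ 761.2 -209.8   30. ]
knob [714.1  71.5  96. ]
can [852.  107.4   0. ]
n3 [ 769.1 -206.9   30. ]
n2 [ 763.6 -113.3   30. ]
n1 [751.6 -11.3  30. ]
knob tri [718.3  72.9  83.3]
nut tri [748.3 -12.8  25.9]
```

Run:
```python
from h import *
np.set_printoptions(precision=1,suppress=True)
f=grab('top'); g=grab('scene'); save(g,'schook',(100,180,240,290),5)
C=lambda u,v:(360+u/5,160+v/5)
for n,u,v,z in [('bladeL',245,97,58),('bladeR',338,120,58),('rodfront',288,118,58),('rodback',232,337,58),('strapA',155,520,3),('strapB',195,543,3),('mat1',153,65,3),('mat2',340,102,3),('mat3',62,587,3),('mat4',256,628,3),('spraytop',575,362,170),('spraybase',485,405,0)]:
    print(n,onz(f,*C(u,v),z))
print('jar',onz(f,92,226,90)); 
for p in [(271,244),(240,293),(126,300),(66,250)]: print(onz(f,*p,5))
```

```text
bladeL [ 667.7 -402.3   58. ]
bladeR [ 657.5 -458.7   58. ]
rodfront [ 656.5 -428.6   58. ]
rodback [ 518.8 -398.6   58. ]
strapA [ 412.8 -367.8    3. ]
strapB [ 400.7 -392.4    3. ]
mat1 [ 700.3 -357.1    3. ]
mat2 [ 685.1 -474.8    3. ]
mat3 [ 367.8 -313.     3. ]
mat4 [ 352.3 -430.5    3. ]
spraytop [ 497.4 -560.5  170. ]
spraybase [ 499.8 -567.6    0. ]
jar [446.1 524.1  90. ]
[445.5   1.4   5. ]
[290.1  82.6   5. ]
[243.8 420.7   5. ]
[379.5 622.4   5. ]
```

View pics/schook.png

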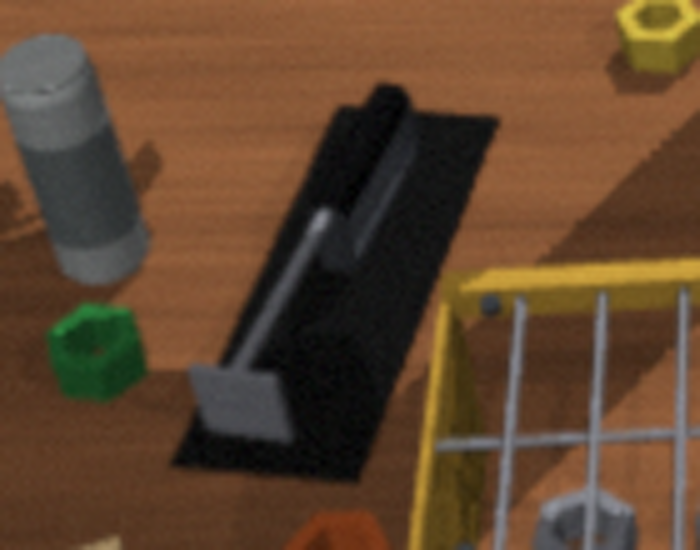

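Request:
jog_arm --series '[[[24, 14, 0], [0, 0, -0.06], 1], [[48, 28, -5], [0, 0, -0.12], 1], [[72, 42, -10], [0, 0, -0.18], 1], [[96, 56, -20], [0, 0, -0.25], 1], [[120, 70, -30], [0, 0, -0.314], 1]]' --squeeze 45

```text
time_s: 0.87
ee_pos: [358.0, -453.2, 374.8]
ee_rot: [-180.0, -0.1, -83.9]
force: [0.9, 0.4, -0.2]
gripper_width: 91.2
```

Request:
jog_arm --series '[[[24, 14, 0], [0, 0, -0.06], 1], [[48, 28, -5], [0, 0, -0.12], 1], [[72, 42, -10], [0, 0, -0.18], 1], [[96, 56, -20], [0, 0, -0.25], 1], [[110, 60, -30], [0, 0, -0.314], 1]]'

```text
time_s: 1.28
ee_pos: [470.1, -391.3, 344.8]
ee_rot: [-179.9, -0.0, -101.9]
force: [0.1, 0.4, -0.4]
gripper_width: 91.1
```

Run:
```python
from h import *
f=grab('wrist'); save(f,'w1'); s=st(); print(s['time_s'],s['ee_pos'],s['ee_rot'])
for x in (-60,60,205):
    d=np.array([.979,-.203]); p=np.array([459,-388])+x*d; print(proj(f,[*p,58]))
```

```text
1.3333 [ 471.27051417 -391.08245533  342.30214062] [-1.79978632e+02  8.74654338e-02 -1.01990473e+02]
[277.89557904 290.47527923]
[277.07109529 152.80706637]
[275.79506425 -62.45194686]
```

View pics/w1.png

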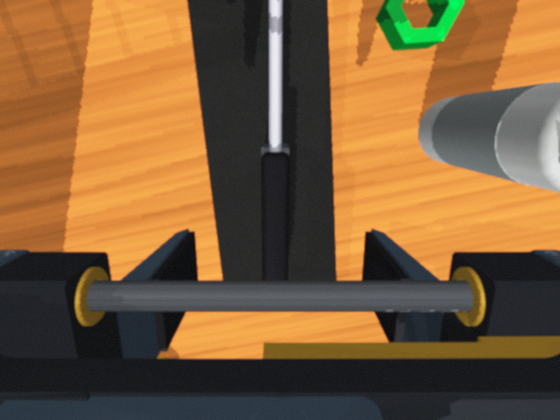

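Request:
jog_arm --series '[[[-1, 1, -30], [0, 0, 0], 1], [[-1, 1, -60], [0, 0, 0], 1], [[-1, 1, -90], [0, 0, 0], 1], [[-1, 1, -110], [0, 0, 0], 1], [[-1, 1, -117], [0, 0, 0], 1]]'

```text
time_s: 1.75
ee_pos: [469.1, -389.5, 222.0]
ee_rot: [179.7, 0.3, -102.0]
force: [0.5, 0.8, -0.9]
gripper_width: 91.5
```

Request:
jog_arm --series '[[[0, 0, 0], [0, 0, 0], 0], [[0, 0, 0], [0, 0, 0], 0], [[0, 0, 0], [0, 0, 0], 0], [[0, 0, 0], [0, 0, 0], 0], [[0, 0, 0], [0, 0, 0], 0]]'

```text
time_s: 2.17
ee_pos: [469.4, -389.9, 223.5]
ee_rot: [179.8, 0.2, -102.0]
force: [0.3, -0.5, -0.2]
gripper_width: 60.5
```

Request:
jog_arm --series '[[[0, 0, 0], [0, 0, 0], 0], [[0, 0, 0], [0, 0, 0], 0], [[0, 0, 0], [0, 0, 0], 0], [[0, 0, 0], [0, 0, 0], 0], [[0, 0, 0], [0, 0, 0], 0]]'

```text
time_s: 2.58
ee_pos: [469.4, -389.8, 223.5]
ee_rot: [179.8, 0.2, -102.0]
force: [0.1, -0.2, -0.5]
gripper_width: 27.5
```

Request:
jog_arm --series '[[[0, 0, 0], [0, 0, 0], 0], [[0, 0, 0], [0, 0, 0], 0], [[0, 0, 0], [0, 0, 0], 0], [[0, 0, 0], [0, 0, 0], 0], [[0, 0, 0], [0, 0, 0], 0]]'

```text
time_s: 3.0
ee_pos: [469.4, -389.7, 223.4]
ee_rot: [179.8, 0.2, -102.0]
force: [0.9, 1.6, -0.6]
gripper_width: 21.6
```

Request:
jog_arm --series '[[[0, 0, 10], [0, 0, 0], 0], [[0, 0, 25], [0, 0, 0], 0], [[0, 0, 45], [0, 0, 0], 0], [[0, 0, 65], [0, 0, 0], 0], [[0, 0, 75], [0, 0, 0], 0]]'

```text
time_s: 3.42
ee_pos: [469.6, -390.1, 301.0]
ee_rot: [180.0, 0.1, -102.0]
force: [0.7, -0.3, -2.3]
gripper_width: 21.4
```

Run:
```python
from h import *
np.set_printoptions(precision=1,suppress=True)
s=st(); print(s['ee_pos'],s['ee_rot'],s['force'],s['gripper_width'])
f=grab('top');save(f,'t2',(340,130,480,290),5)
f=grab('scene');save(f,'s2',(80,150,260,290),4)
```

```text
[ 469.6 -390.1  301. ] [ 180.     0.1 -102. ] [ 0.7 -0.3 -2.3] 21.445587068233436
```

View pics/s2.png

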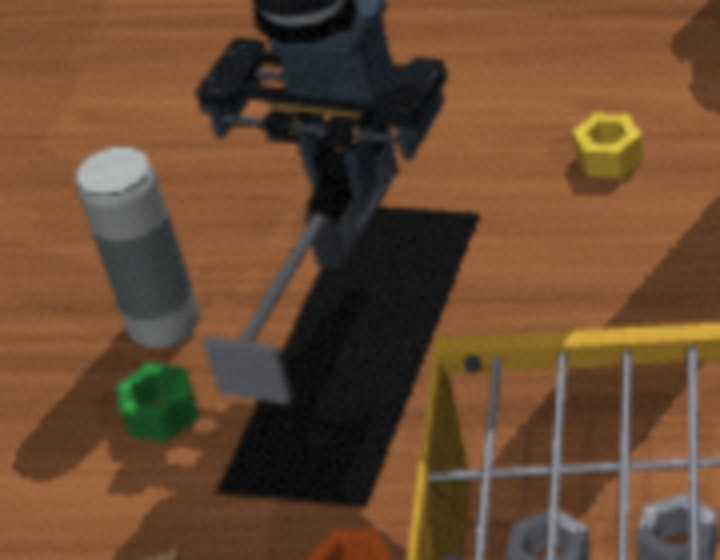

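View pics/t2.png

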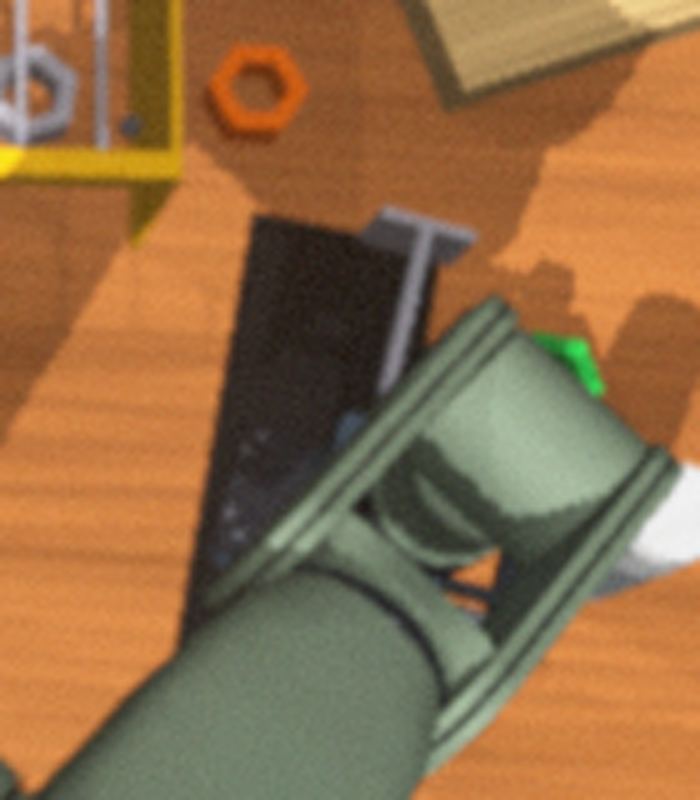

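Run:
```python
from h import *
np.set_printoptions(precision=1,suppress=True)
f=grab('top'); s=st()
C=lambda u,v:(340+u/5,130+v/5)
a=onz(f,*C(383,208),135.5);b=onz(f,*C(478,237),135.5);m=(a+b)/2
d=b-a; ang=np.degrees(np.arctan2(d[1],d[0]))+90
r=m[:2]-s['ee_pos'][:2]; print(a,b,m,np.linalg.norm(d),'normal',ang,'dist',np.hypot(*r),'bearing',np.degrees(np.arctan2(r[1],r[0])))
```

```text
[ 670.1 -405.2  135.5] [ 656.9 -460.1  135.5] [ 663.5 -432.7  135.5] 56.49104883710213 normal -13.578532691246451 dist 198.92251256756626 bearing -12.475616875468692
```

Request:
jog_arm --series '[[[-20, 0, 0], [0, 0, 0.04], 0], [[-40, 0, 0], [0, 0, 0.1], 0], [[-52, 25, 0], [0, 0, 0.15], 0], [[-52, 60, 0], [0, 0, 0.2], 0], [[-52, 100, 0], [0, 0, 0.26], 0]]'

```text
time_s: 3.98
ee_pos: [416.0, -289.5, 297.2]
ee_rot: [179.7, 0.2, -87.1]
force: [1.6, 0.9, -2.3]
gripper_width: 21.6
```

Request:
jog_arm --series '[[[0, 40, 0], [0, 0, 0], 0], [[0, 80, 0], [0, 0, 0], 0], [[0, 120, -5], [0, 0, 0], 0], [[0, 160, -10], [0, 0, 0], 0], [[0, 200, -15], [0, 0, 0], 0]]'

```text
time_s: 4.4
ee_pos: [414.9, -87.7, 281.0]
ee_rot: [179.6, 0.3, -87.1]
force: [0.9, 0.4, -2.9]
gripper_width: 21.6
```

Request:
jog_arm --series '[[[0, 40, 0], [0, 0, 0], 0], [[0, 80, 0], [0, 0, 0], 0], [[0, 120, -4], [0, 0, 0], 0], [[0, 160, -8], [0, 0, 0], 0], [[0, 190, -10], [0, 0, 0], 0]]'

```text
time_s: 4.82
ee_pos: [413.7, 104.7, 269.7]
ee_rot: [179.5, 0.3, -87.1]
force: [0.1, -0.5, -3.4]
gripper_width: 21.9
```

```bash
cat >> h.py <<'E'
O=np.array([654,95.5]); ex=np.array([.9987,.0511]); ey=np.array([-.0511,.9987])
def w(rx,ry): return O+rx*ex+ry*ey
def rk(p): d=np.array(p[:2])-O; return np.array([d@ex,d@ey])
E
python3 - <<'E'
from h import *
np.set_printoptions(precision=1,suppress=True)
s=st(); p=s['ee_pos'];a=np.radians(s['ee_rot'][2]+90); b=p[:2]+195*np.array([np.cos(a),np.sin(a)])
print(p,s['ee_rot'],'blade rack',rk(b),'tcp',rk(p),s['force'])
f=grab('top'); save(f,'t3',(200,70,400,240),4)
q=[proj(f,[*w(rx,ry),z]) for rx,ry,z in [(60,-25,96)]];print(q)
E
```

```text
[413.7 104.7 269.7] [179.5   0.3 -87.1] blade rack [-44.5  21.5] tcp [-239.5   21.5] [ 0.1 -0.5 -3.4]
[array([253.8, 149.1])]
```

View pics/t3.png

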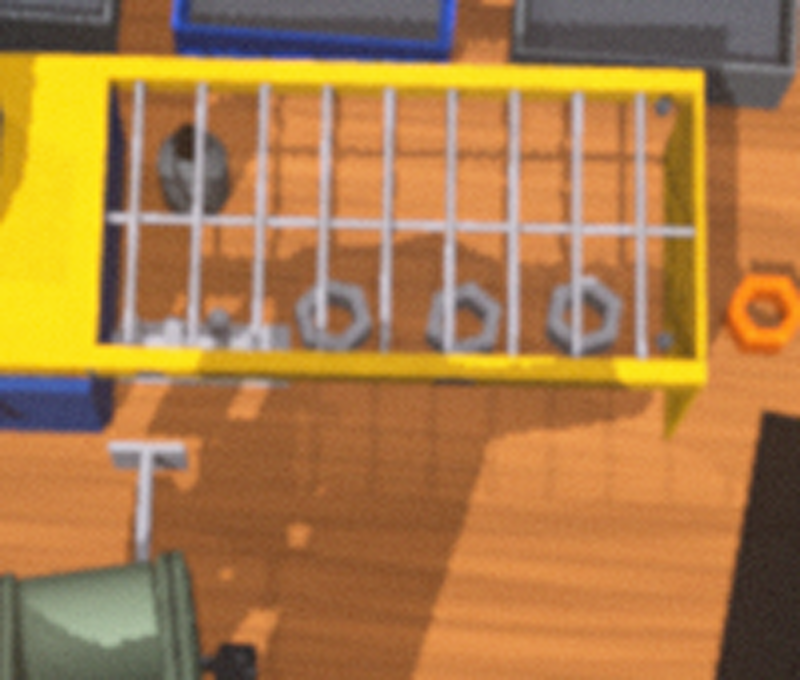

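Run:
```python
from h import *
np.set_printoptions(precision=1,suppress=True)
f=grab('top'); 
for u in (112,148,186): print(rk(onz(f,200+u/4,70+446/4+ (u-148)*.0,104.5)))
print('knob',rk(onz(f,200+218/4,70+322/4,90)))
```

```text
[-44.9  47.3]
[-44.2  20.7]
[-43.5  -7.3]
knob [ 57.6 -26.8]
```

Request:
jog_arm --series '[[[0, -2, 6], [0, 0, 0], 0], [[20, -1, 7], [0, 0, 0], 0], [[45, 0, 7], [0, 0, 0], 0], [[70, 2, 7], [0, 0, 0], 0], [[85, 2.5, 7], [0, 0, 0], 0]]'

```text
time_s: 5.33
ee_pos: [501.3, 106.9, 276.8]
ee_rot: [179.6, 0.3, -86.9]
force: [-0.5, -0.4, -3.2]
gripper_width: 21.5
```

Request:
jog_arm --series '[[[20, 1, 0], [0, 0, 0], 0], [[40, 2, 0], [0, 0, 0], 0], [[60, 3, 0], [0, 0, 0], 0], [[75, 3.5, 0], [0, 0, 0], 0], [[85, 4, 0], [0, 0, 0], 0]]'

```text
time_s: 5.75
ee_pos: [587.7, 109.1, 276.2]
ee_rot: [179.6, 0.3, -87.1]
force: [0.2, -0.1, -2.8]
gripper_width: 21.5
```

Run:
```python
from h import *
np.set_printoptions(precision=1,suppress=True)
s=st(); p=s['ee_pos'];a=np.radians(s['ee_rot'][2]+90); b=p[:2]+195*np.array([np.cos(a),np.sin(a)])
print(p,s['ee_rot'],'blade rack',rk(b),'tcp',rk(p),s['force'])
f=grab('top'); save(f,'t4',(200,70,400,240),4)
```

```text
[587.7 109.1 276.2] [179.6   0.3 -87.1] blade rack [129.5  17.1] tcp [-65.5  17. ] [ 0.2 -0.1 -2.8]
```

View pics/t4.png

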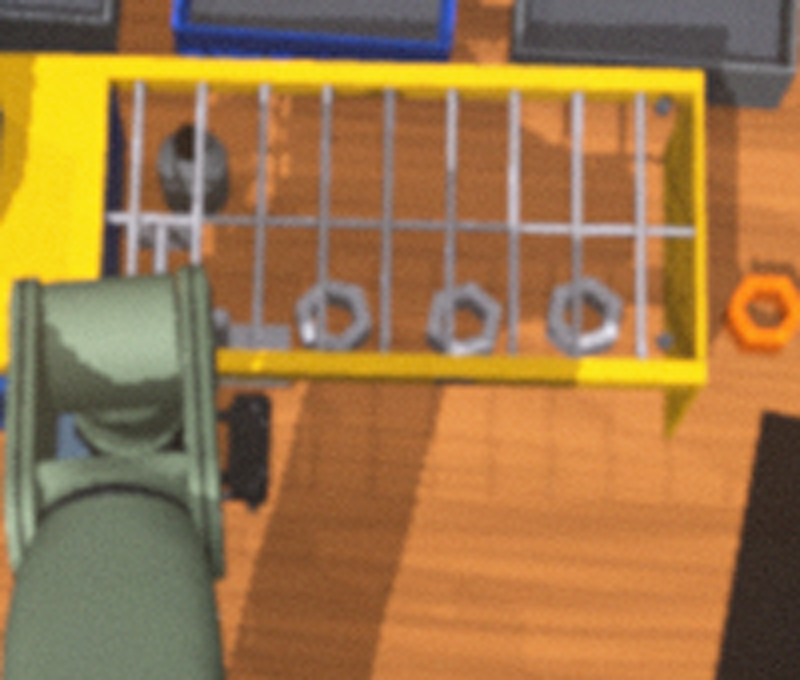

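Request:
jog_arm --series '[[[0, 0, -12], [0, 0, 0], 0], [[0, 0, -24], [0, 0, 0], 0], [[0, 0, -35], [0, 0, 0], 0], [[0.5, -10, -35], [0, 0, 0], 0], [[1, -22, -35], [0, 0, 0], 0]]'

```text
time_s: 6.22
ee_pos: [589.2, 86.8, 240.6]
ee_rot: [179.5, 0.3, -87.0]
force: [0.6, 0.5, -2.1]
gripper_width: 22.0
```

Request:
jog_arm --series '[[[0.5, -8, 0], [0, 0, 0], 0], [[1, -16, 0], [0, 0, 0], 0], [[1, -23, 0], [0, 0, 0], 0], [[1.5, -30, 0], [0, 0, 0], 0], [[1.8, -36, 0], [0, 0, 0], 0]]'

```text
time_s: 6.63
ee_pos: [591.0, 50.0, 241.0]
ee_rot: [179.6, 0.3, -87.0]
force: [-0.5, 0.3, -2.1]
gripper_width: 21.9
```

Run:
```python
from h import *
np.set_printoptions(precision=1,suppress=True)
s=st(); p=s['ee_pos'];a=np.radians(s['ee_rot'][2]+90); b=p[:2]+195*np.array([np.cos(a),np.sin(a)])
print(p,s['ee_rot'],'blade rack',rk(b),'tcp',rk(p),s['force'],s['gripper_width'])
f=grab('top'); save(f,'t5',(200,70,400,240),4)
f=grab('scene'); save(f,'s5',(170,200,370,340),4)
```

```text
[591.  50. 241.] [179.6   0.3 -87. ] blade rack [129.8 -42. ] tcp [-65.2 -42.3] [-0.5  0.3 -2.1] 21.89019635394774
```

View pics/t5.png

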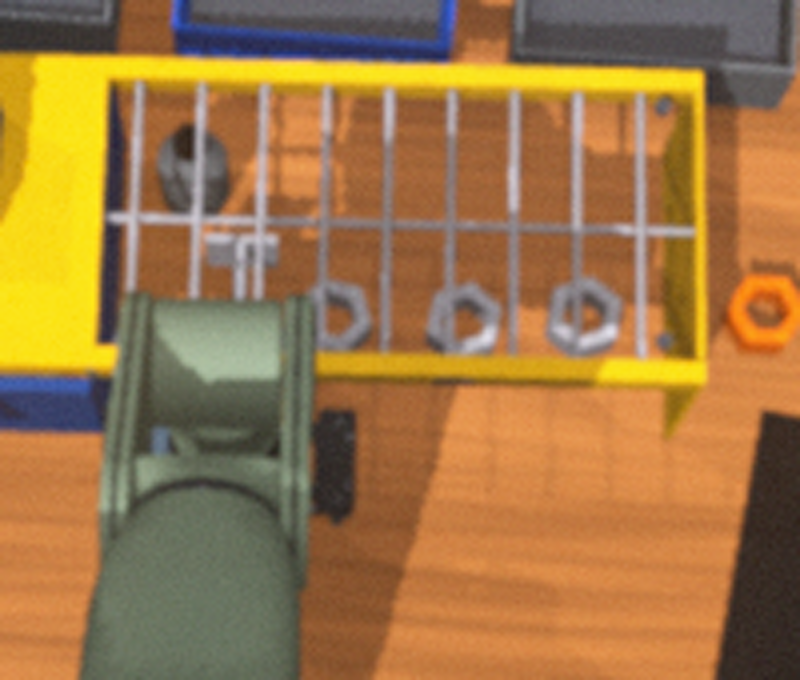

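View pics/s5.png

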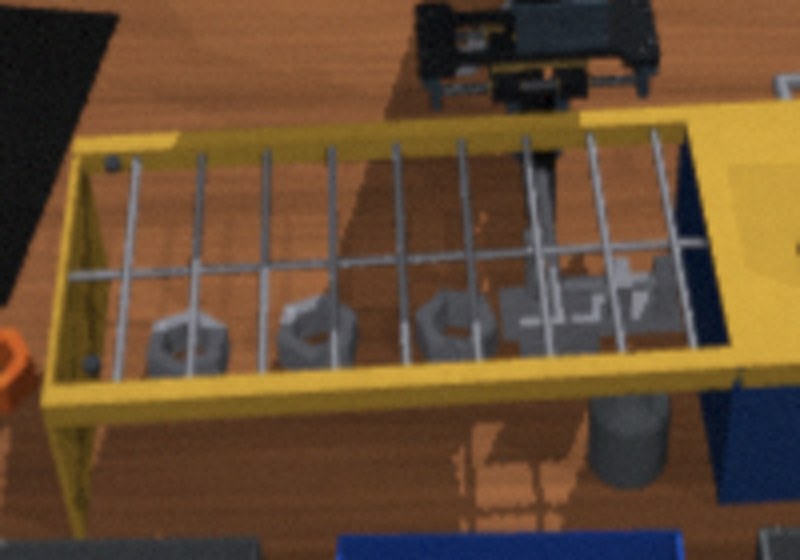

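Request:
jog_arm --series '[[[0.2, -4, 0], [0, 0, 0], 0], [[0.4, -8, 0], [0, 0, 0], 0], [[0.6, -12, 0], [0, 0, 0], 0], [[0.7, -13.5, 0], [0, 0, 0], 0], [[0.7, -13.5, 0], [0, 0, 0], 0]]'

```text
time_s: 7.15
ee_pos: [591.9, 35.8, 240.9]
ee_rot: [179.6, 0.2, -87.1]
force: [-0.5, 1.3, -3.4]
gripper_width: 21.7
```

Run:
```python
from h import *
np.set_printoptions(precision=1,suppress=True)
s=st(); p=s['ee_pos'];a=np.radians(s['ee_rot'][2]+90); b=p[:2]+195*np.array([np.cos(a),np.sin(a)])
print(p,s['ee_rot'],'blade rack',rk(b),'tcp',rk(p),s['force'],s['gripper_width'])
f=grab('scene'); save(f,'s6',(240,240,340,310),8)
```

```text
[591.9  35.8 240.9] [179.6   0.2 -87.1] blade rack [129.9 -56.5] tcp [-65.1 -56.4] [-0.5  1.3 -3.4] 21.69651925756996
```

View pics/s6.png

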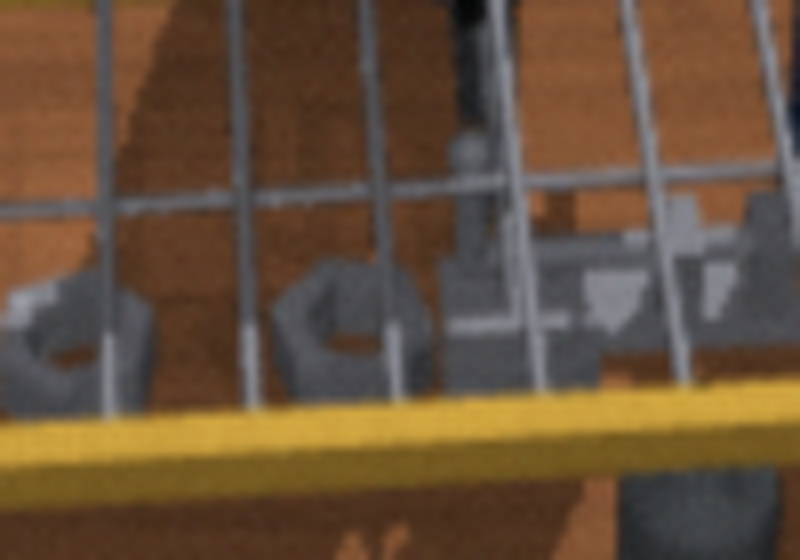

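Run:
```python
from h import *
f=grab('scene')
print(rk(onz(f,240+470/8,240+150/8,90)),rk(onz(f,170+572/4,220+150/4,90)))
```

```text
[ 70.91479964 -67.49414313] [ 69.12908512 -26.09754346]
```

Run:
```python
from h import *
f=grab('scene'); save(f,'s7',(240,250,340,310),8)
g=grab('top')
for z in (0,5): print(z,[rk(onz(g,200+u/4,70+v/4,z)).round(1) for u,v in ((290,325),(288,382),(290,350))],[rk(onz(f,240+u/8,240+v/8,z)).round(1) for u,v in ((443,258),(445,390),(600,390),(610,340))])
```

```text
0 [array([ 86.4, -79.7]), array([ 39.1, -79.4]), array([ 65.6, -80.3])] [array([ 43.9, -75.5]), array([107.5, -79.5]), array([111.7, -22.5]), array([ 88.4, -16.4])]
5 [array([ 84.8, -79.8]), array([ 37.6, -79.5]), array([ 64. , -80.4])] [array([ 48.2, -75.8]), array([111.5, -79.8]), array([115.6, -23.1]), array([ 92.5, -16.9])]
```

Request:
jog_arm --series '[[[-0.5, 12, 0], [0, 0, 0], 0], [[-1, 26, 8], [0, 0, 0], 0], [[-2, 41, 20], [0, 0, 0], 0], [[-2, 41, 32], [0, 0, 0], 0], [[-2, 41, 36], [0, 0, 0], 0]]'

```text
time_s: 7.77
ee_pos: [590.2, 79.4, 279.2]
ee_rot: [179.8, 0.3, -86.9]
force: [0.5, 0.1, -2.3]
gripper_width: 21.7
```

Request:
jog_arm --series '[[[-20, -1, 0], [0, 0, 0], 0], [[-45, -2, 0], [0, 0, 0], 0], [[-70, -3, 0], [0, 0, 0], 0], [[-95, -5, 0], [0, 0, 0], 0], [[-110, -5.5, 0], [0, 0, 0], 0]]'

```text
time_s: 8.18
ee_pos: [477.4, 74.2, 279.1]
ee_rot: [179.6, 0.3, -86.9]
force: [-1.5, -0.2, -3.2]
gripper_width: 21.6
```

Request:
jog_arm --series '[[[-25, -1, 0], [0, 0, 0], 0], [[-50, -2, 0], [0, 0, 0], 0], [[-65, -25, 0], [0, 0, 0], 0], [[-65, -60, -4], [0, 0, 0], 0], [[-65, -90, -7], [0, 0, 0], 0]]'

```text
time_s: 8.6
ee_pos: [411.3, -16.0, 272.6]
ee_rot: [179.7, 0.3, -86.8]
force: [1.4, 0.7, -2.7]
gripper_width: 21.8
```

```bash
cat >> h.py <<'E'
def rep():
    np.set_printoptions(precision=1,suppress=True)
    s=st(); p=s['ee_pos'];a=np.radians(s['ee_rot'][2]+90); b=p[:2]+195*np.array([np.cos(a),np.sin(a)])
    print(s['time_s'],p,s['ee_rot'],'blade rack',rk(b),'tcp',rk(p),s['force'],s['gripper_width'])
E
python3 - <<'E'
from h import *
rep()
f=grab('top'); save(f,'t6',(200,70,400,240),4)
E
```

```text
8.6 [411.3 -16.  272.6] [179.7   0.3 -86.8] blade rack [-53.1 -97.9] tcp [-248.1  -98.9] [ 1.4  0.7 -2.7] 21.782063100207246
```

View pics/t6.png

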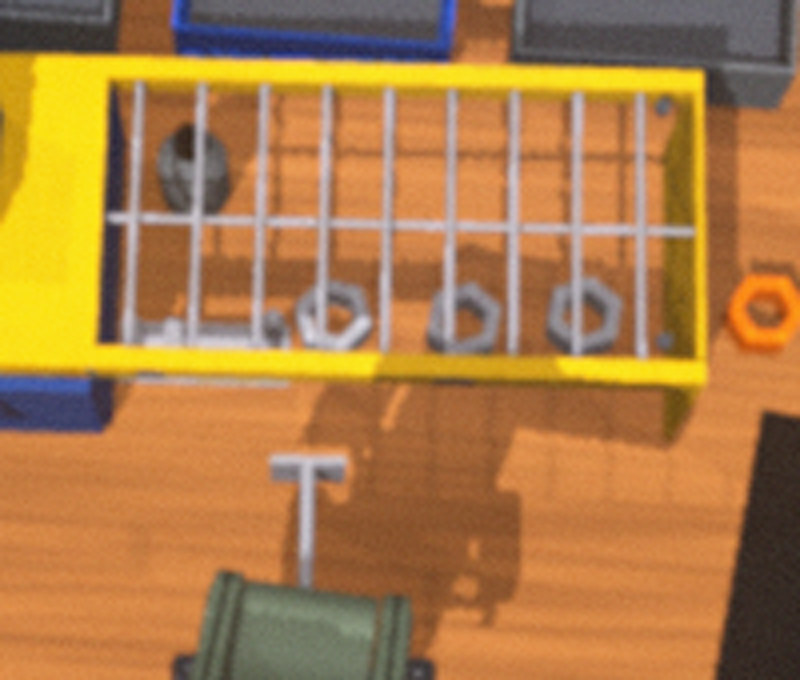

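Request:
jog_arm --series '[[[1, -18, 0], [0, 0, -0.004], 0], [[15, -18.5, 0], [0, 0, -0.004], 0], [[40, -17, 0], [0, 0, -0.004], 0], [[65, -16, 0], [0, 0, -0.004], 0], [[90, -14.5, 0], [0, 0, -0.004], 0]]'

```text
time_s: 9.07
ee_pos: [502.8, -33.9, 272.6]
ee_rot: [179.7, 0.1, -87.2]
force: [0.5, -0.0, -3.0]
gripper_width: 22.0
```

Request:
jog_arm --series '[[[25, 1, 0], [0, 0, 0], 0], [[50, 2.5, 0], [0, 0, 0], 0], [[75, 4, 0], [0, 0, 0], 0], [[93, 5, 0], [0, 0, 0], 0], [[93, 5, 0], [0, 0, 0], 0]]'

```text
time_s: 9.48
ee_pos: [599.3, -28.1, 272.8]
ee_rot: [-180.0, 0.0, -87.1]
force: [0.4, -0.8, -3.0]
gripper_width: 22.0
```

Run:
```python
from h import *
rep()
f=grab('top'); save(f,'t7',(200,70,400,240),4)
f=grab('scene'); save(f,'s8',(190,230,340,320),5)
```

```text
9.4833 [599.3 -28.1 272.8] [-180.     0.   -87.1] blade rack [ 134.1 -120.9] tcp [ -60.9 -120.7] [ 0.4 -0.8 -3. ] 21.954675561372422
```

View pics/t7.png

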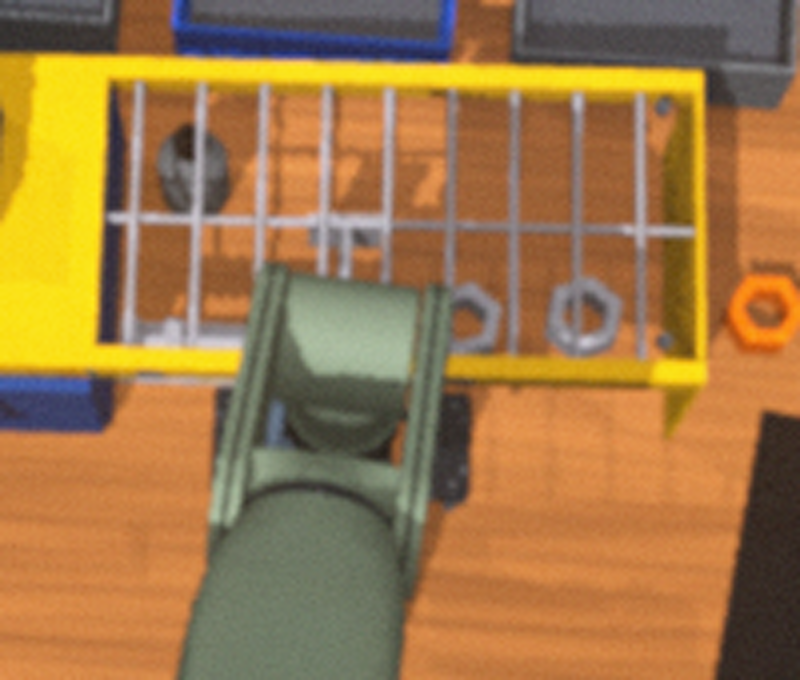

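View pics/s8.png

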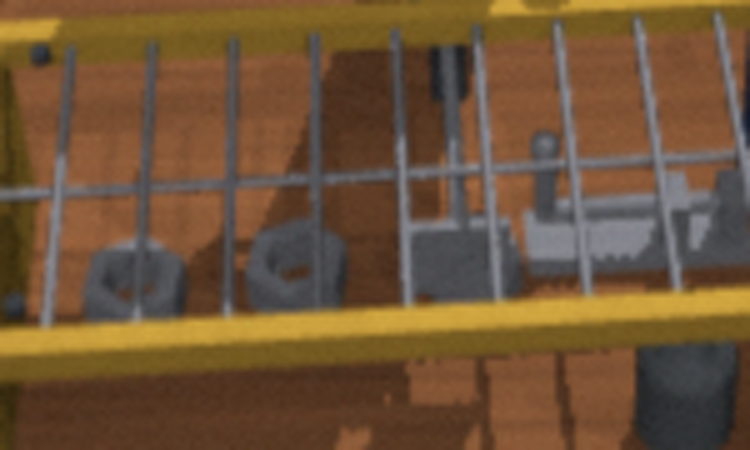

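Request:
jog_arm --series '[[[0, 4, -15], [0, 0, 0], 0], [[0, 4, -30], [0, 0, 0], 0], [[0, 4, -42], [0, 0, 0], 0], [[0, 4, -50], [0, 0, 0], 0], [[0, 4, -50], [0, 0, 0], 0]]'

```text
time_s: 10.0
ee_pos: [594.9, -24.1, 221.4]
ee_rot: [179.5, 0.1, -87.2]
force: [0.2, 0.7, -2.6]
gripper_width: 21.3
```

Request:
jog_arm --series '[[[-8, 0, 0], [0, 0, 0], 0], [[-18, -1, 0], [0, 0, 0], 0], [[-30, -1.5, 0], [0, 0, 0], 0], [[-42, -2, 0], [0, 0, 0], 0], [[-54, -3, 0], [0, 0, 0], 0]]'

```text
time_s: 10.42
ee_pos: [539.6, -27.1, 222.1]
ee_rot: [179.6, 0.1, -87.2]
force: [1.5, 0.1, -3.1]
gripper_width: 21.9
```

Request:
jog_arm --series '[[[-15, -1, 0], [0, 0, 0], 0], [[-30, -1.5, 0], [0, 0, 0], 0], [[-45, -2, 0], [0, 0, 0], 0], [[-60, -3, 0], [0, 0, 0], 0], [[-75, -4, 0], [0, 0, 0], 0]]'

```text
time_s: 10.83
ee_pos: [463.2, -31.2, 222.9]
ee_rot: [179.7, 0.1, -87.2]
force: [0.9, 0.1, -3.1]
gripper_width: 21.8
```

Run:
```python
from h import *
rep()
f=grab('top'); save(f,'t8',(200,70,400,240),4)
f=grab('scene'); save(f,'s9',(190,210,340,320),5)
```

```text
10.8333 [463.2 -31.2 222.9] [179.7   0.1 -87.2] blade rack [  -2. -117.] tcp [-197.  -116.8] [ 0.9  0.1 -3.1] 21.785125197953317
```

View pics/t8.png

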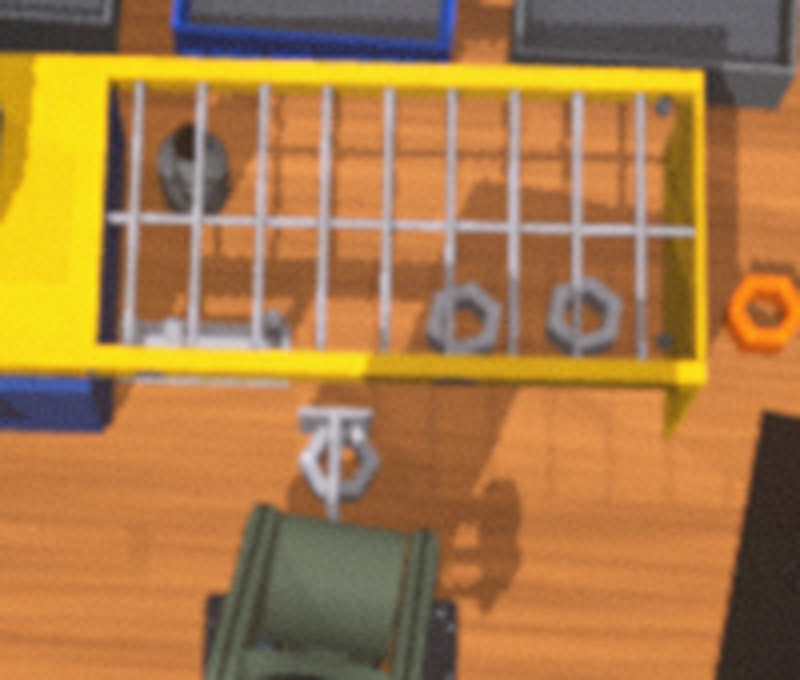

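Request:
jog_arm --series '[[[-14, -1, 0], [0, 0, 0], 0], [[-28, -1.5, 0], [0, 0, 0], 0], [[-42, -2, 0], [0, 0, 0], 0], [[-60, -3, 0], [0, 0, 0], 0], [[-75, -4, 0], [0, 0, 0], 0]]'

```text
time_s: 11.35
ee_pos: [387.1, -35.2, 223.4]
ee_rot: [179.7, 0.1, -87.2]
force: [3.7, 0.5, -1.4]
gripper_width: 21.7
```

Request:
jog_arm --series '[[[4, 0, 8], [0, 0, 0], 0], [[6, 0, 25], [0, 0, 0], 0], [[8, 0, 45], [0, 0, 0], 0], [[8, -20, 50], [0, 0, 0], 0], [[10, -50, 50], [0, 0, 0], 0]]'

```text
time_s: 11.77
ee_pos: [398.7, -84.8, 276.2]
ee_rot: [-179.9, -0.0, -87.0]
force: [0.4, 0.1, -2.8]
gripper_width: 21.5
```

Run:
```python
from h import *
rep()
f=grab('top'); save(f,'t9',(200,70,400,240),4)
```

```text
11.7667 [398.7 -84.8 276.2] [-179.9   -0.   -87. ] blade rack [ -69.2 -166.7] tcp [-264.2 -167. ] [ 0.4  0.1 -2.8] 21.45117618372264
```

View pics/t9.png

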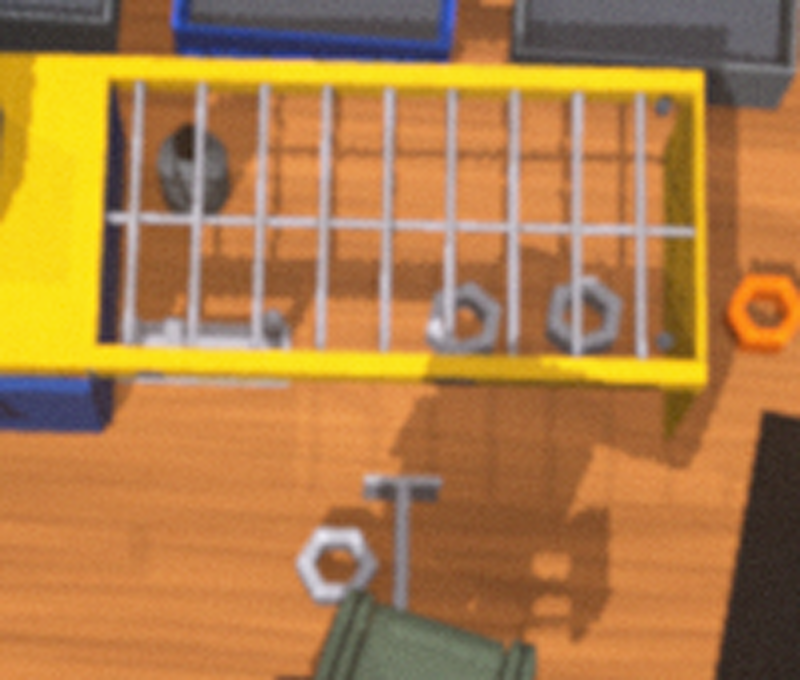

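Request:
jog_arm --series '[[[1, -25, 0], [0, 0, 0], 0], [[3, -48, 0], [0, 0, 0], 0], [[25, -47, 0], [0, 0, 0], 0], [[55, -45, 0], [0, 0, 0], 0], [[85, -44, 0], [0, 0, 0], 0]]'

```text
time_s: 12.23
ee_pos: [486.1, -133.9, 276.8]
ee_rot: [-179.8, -0.3, -87.2]
force: [0.4, -1.0, -1.2]
gripper_width: 21.7
```

Request:
jog_arm --series '[[[25, 1, 0], [0, 0, 0], 0], [[50, 2.5, 0], [0, 0, 0], 0], [[80, 4, 0], [0, 0, 0], 0], [[105, 5, 0], [0, 0, 0], 0], [[117, 6, 0], [0, 0, 0], 0]]'

```text
time_s: 12.65
ee_pos: [607.1, -127.7, 277.6]
ee_rot: [-179.5, -0.3, -87.2]
force: [0.1, -1.3, -3.5]
gripper_width: 21.8
```

Run:
```python
from h import *
rep()
f=grab('top'); save(f,'t10',(200,70,400,240),4)
f=grab('scene'); save(f,'s10',(190,210,340,320),5)
```

```text
12.65 [ 607.1 -127.7  277.6] [-179.5   -0.3  -87.2] blade rack [ 136.7 -221.1] tcp [ -58.3 -220.6] [ 0.1 -1.3 -3.5] 21.75851884243195
```

View pics/t10.png

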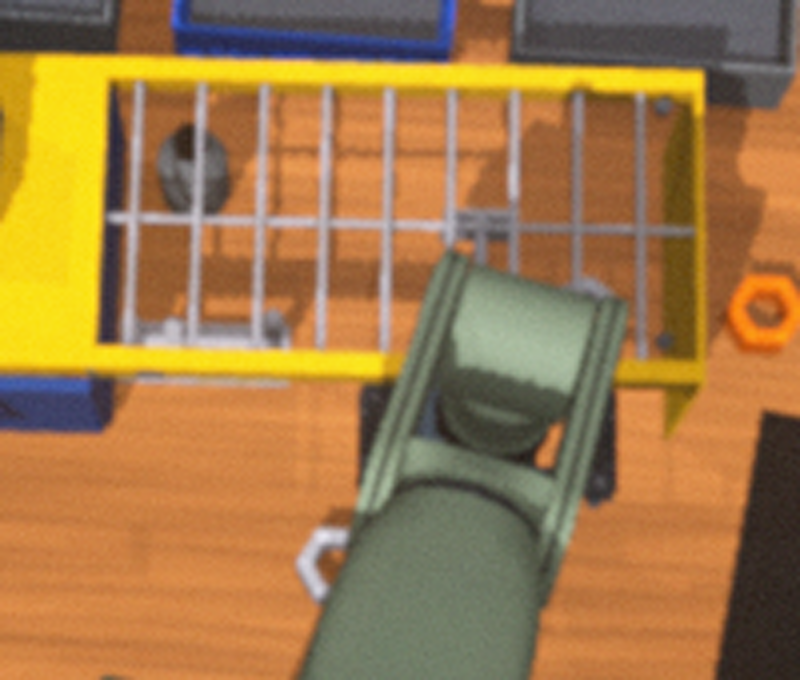

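View pics/s10.png

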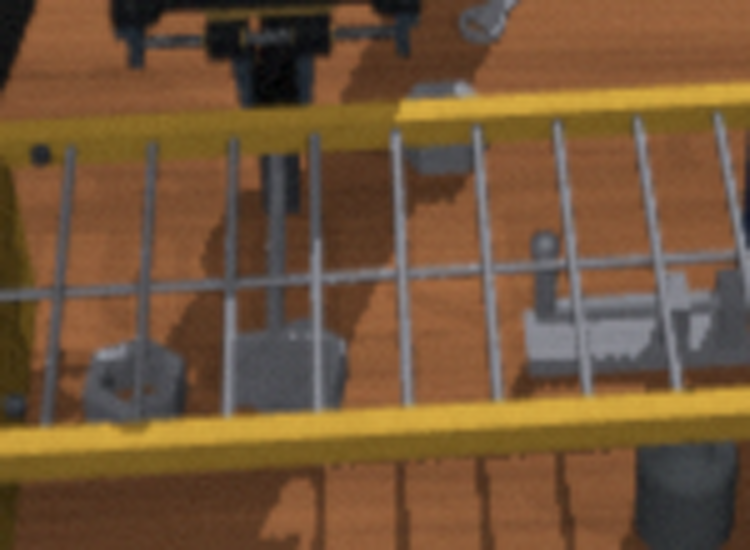

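Request:
jog_arm --series '[[[0, 4, -15], [0, 0, 0], 0], [[0, 5, -30], [0, 0, 0], 0], [[0, 5, -45], [0, 0, 0], 0], [[0, 5, -55], [0, 0, 0], 0], [[0, 5, -55], [0, 0, 0], 0]]'

```text
time_s: 13.17
ee_pos: [605.6, -122.7, 221.3]
ee_rot: [-179.7, -0.3, -87.2]
force: [-0.5, -0.6, -3.5]
gripper_width: 22.1
```

Request:
jog_arm --series '[[[-8, 0, 0], [0, 0, 0], 0], [[-18, -1, 0], [0, 0, 0], 0], [[-30, -1.5, 0], [0, 0, 0], 0], [[-42, -2, 0], [0, 0, 0], 0], [[-54, -3, 0], [0, 0, 0], 0]]'

```text
time_s: 13.58
ee_pos: [550.4, -125.9, 222.1]
ee_rot: [-179.7, -0.3, -87.2]
force: [1.9, -0.5, -3.7]
gripper_width: 21.6
```

Request:
jog_arm --series '[[[-15, -1, 0], [0, 0, 0], 0], [[-30, -1.5, 0], [0, 0, 0], 0], [[-45, -2, 0], [0, 0, 0], 0], [[-60, -3, 0], [0, 0, 0], 0], [[-75, -4, 0], [0, 0, 0], 0]]'

```text
time_s: 14.0
ee_pos: [474.2, -129.9, 223.0]
ee_rot: [-179.5, -0.4, -87.3]
force: [1.0, 0.2, -3.2]
gripper_width: 21.6
```

Request:
jog_arm --series '[[[-15, -1, 0], [0, 0, 0], 0], [[-30, -1.5, 0], [0, 0, 0], 0], [[-45, -2, 0], [0, 0, 0], 0], [[-60, -3, 0], [0, 0, 0], 0], [[-75, -4, 0], [0, 0, 0], 0]]'

```text
time_s: 14.42
ee_pos: [398.0, -133.9, 224.0]
ee_rot: [-179.4, -0.4, -87.3]
force: [2.0, 0.7, -3.9]
gripper_width: 21.8
```

Run:
```python
from h import *
rep()
f=grab('top'); save(f,'t11',(200,70,400,240),4)
```

```text
14.4167 [ 398.  -133.9  224. ] [-179.4   -0.4  -87.3] blade rack [ -72.4 -216.8] tcp [-267.4 -216.1] [ 2.   0.7 -3.9] 21.778099656921718
```

View pics/t11.png

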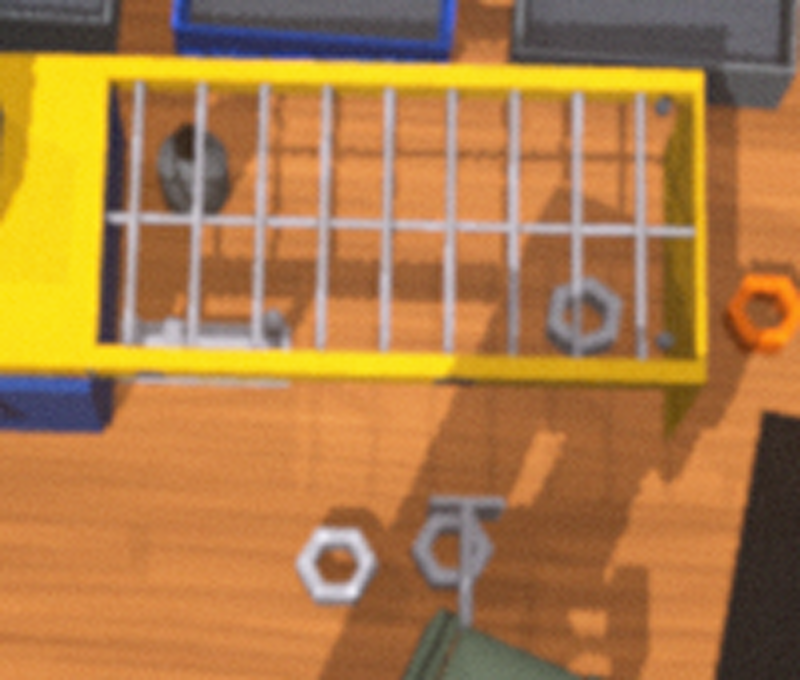

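Request:
jog_arm --series '[[[4, 0, 10], [0, 0, 0], 0], [[6, 0, 30], [0, 0, 0], 0], [[8, 0, 52], [0, 0, 0.003], 0], [[10, -30, 54], [0, 0, 0.003], 0], [[12, -65, 54], [0.005, 0, 0.003], 0]]'

```text
time_s: 14.88
ee_pos: [406.7, -197.8, 279.8]
ee_rot: [-179.5, -0.1, -86.9]
force: [0.5, -0.2, -2.8]
gripper_width: 21.8
```

Request:
jog_arm --series '[[[1, -24, 0], [0, 0, 0], 0], [[20, -25, 0], [0, 0, 0], 0], [[50, -24, 0], [0, 0, 0], 0], [[80, -22, 0], [0, 0, 0], 0], [[100, -21, 0], [0, 0, 0], 0]]'

```text
time_s: 15.3
ee_pos: [508.3, -219.0, 280.6]
ee_rot: [-179.4, -0.2, -87.0]
force: [0.3, -1.4, -2.9]
gripper_width: 22.1
```

Run:
```python
from h import *
rep()
f=grab('top'); save(f,'t12',(200,70,400,240),4)
```

```text
15.3 [ 508.3 -219.   280.6] [-179.4   -0.2  -87. ] blade rack [  33.4 -306.3] tcp [-161.6 -306.7] [ 0.3 -1.4 -2.9] 22.095569804087145
```

View pics/t12.png

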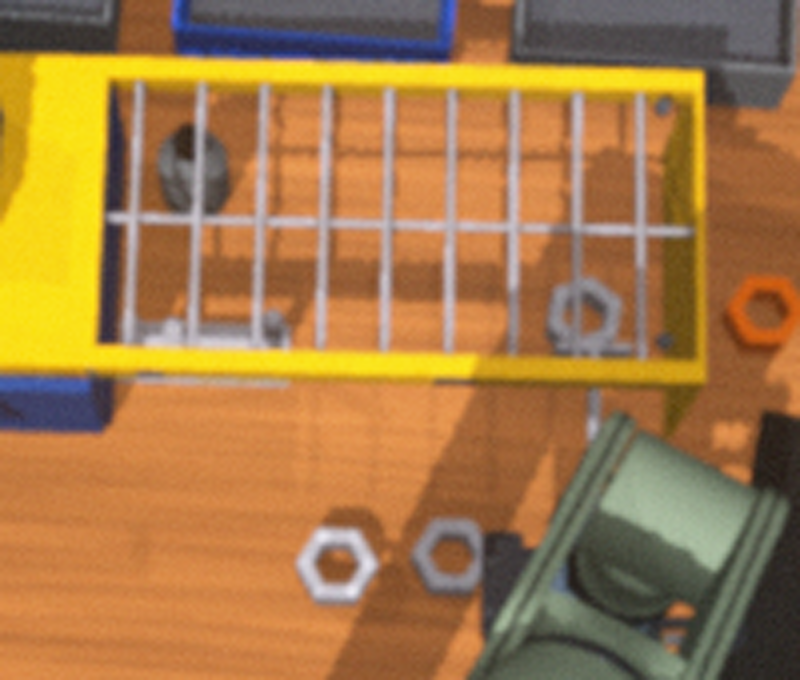

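Request:
jog_arm --series '[[[25, 0, -3], [0, 0, 0], 0], [[50, 1, -5], [0, 0, 0], 0], [[80, 2, -6], [0, 0, 0], 0], [[102, 4, -6], [0, 0, 0], 0], [[102, 4, -6], [0, 0, 0], 0]]'

```text
time_s: 15.77
ee_pos: [616.5, -214.6, 275.0]
ee_rot: [-178.8, -0.3, -86.8]
force: [1.3, -0.3, -3.2]
gripper_width: 22.1
```

Run:
```python
from h import *
rep()
f=grab('scene'); save(f,'s12',(150,210,300,320),5)
```

```text
15.7667 [ 616.5 -214.6  275. ] [-178.8   -0.3  -86.8] blade rack [ 141.7 -307. ] tcp [ -53.3 -307.8] [ 1.3 -0.3 -3.2] 22.103753448612437
```

View pics/s12.png

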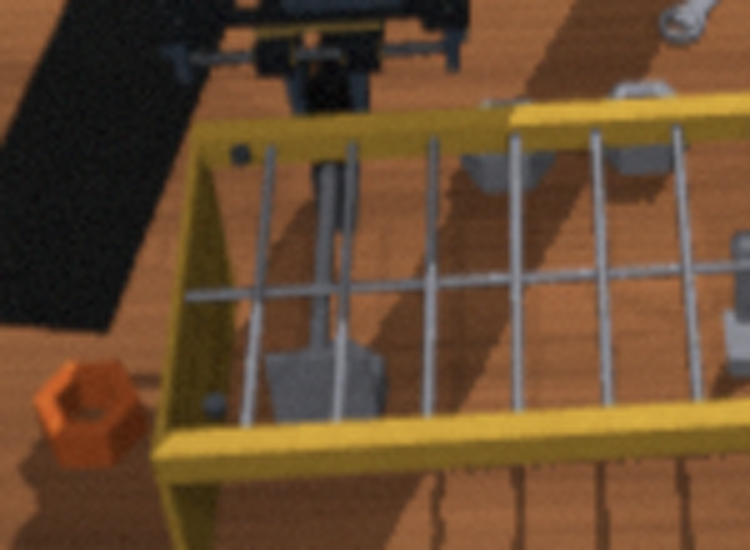

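Request:
jog_arm --series '[[[-1, 0, -15], [-0.02, 0.005, 0], 0], [[-2, -1, -30], [-0.02, 0.005, 0], 0], [[-2, -1, -45], [-0.02, 0.005, 0], 0], [[-2, -1, -53], [-0.02, 0.005, 0], 0], [[-2, -1, -53], [-0.02, 0.005, 0], 0]]'

```text
time_s: 16.23
ee_pos: [611.0, -215.7, 221.2]
ee_rot: [-179.6, -1.3, -86.9]
force: [0.2, -0.7, -2.4]
gripper_width: 21.9
```

Request:
jog_arm --series '[[[-8, 0, 0], [0, 0, 0], 0], [[-18, -1, 0], [0, 0, 0], 0], [[-30, -1.5, 0], [0, 0, 0], 0], [[-42, -2, 0], [0, 0, 0], 0], [[-54, -3, 0], [0, 0, 0], 0]]'

```text
time_s: 16.65
ee_pos: [555.6, -218.8, 221.8]
ee_rot: [-179.5, -1.3, -86.9]
force: [1.6, -0.7, -4.2]
gripper_width: 21.3
```

Request:
jog_arm --series '[[[-15, -1, 0], [0, 0, 0], 0], [[-30, -1.5, 0], [0, 0, 0], 0], [[-45, -2, 0], [0, 0, 0], 0], [[-60, -3, 0], [0, 0, 0], 0], [[-75, -4, 0], [0, 0, 0], 0]]'

```text
time_s: 17.07
ee_pos: [479.3, -222.8, 222.7]
ee_rot: [-179.4, -1.4, -86.9]
force: [2.5, 0.2, -4.2]
gripper_width: 22.1
```

Request:
jog_arm --series '[[[-15, -1, 0], [0, 0, 0], 0], [[-30, -1.5, 0], [0, 0, 0], 0], [[-45, -2, 0], [0, 0, 0], 0], [[-60, -3, 0], [0, 0, 0], 0], [[-75, -4, 0], [0, 0, 0], 0]]'

```text
time_s: 17.48
ee_pos: [402.8, -226.6, 223.4]
ee_rot: [-179.3, -1.5, -86.9]
force: [1.8, 0.2, -3.5]
gripper_width: 21.8
```

Run:
```python
from h import *
rep()
f=grab('top'); save(f,'t13',(200,70,400,240),4)
```

```text
17.4833 [ 402.8 -226.6  223.4] [-179.3   -1.5  -86.9] blade rack [ -72.4 -308.4] tcp [-267.4 -308.9] [ 1.8  0.2 -3.5] 21.793267343463512
```

View pics/t13.png

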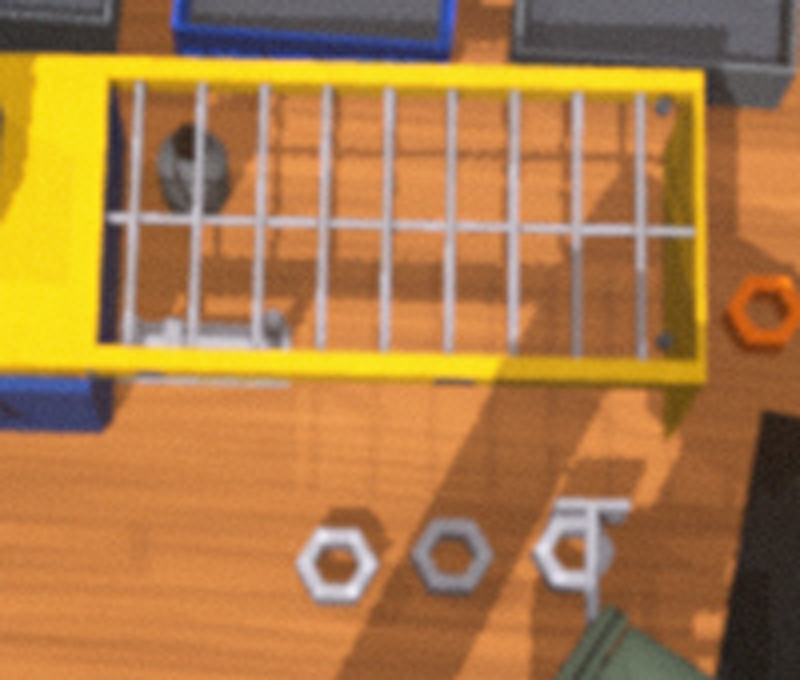

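Request:
jog_arm --series '[[[4, 0, 10], [0, 0, 0], 0], [[5, 0, 30], [0, 0, 0], 0], [[5, 0, 52], [0, 0.01, 0], 0], [[5, -30, 54], [-0.01, 0.02, -0.03], 0], [[5, -65, 54], [-0.01, 0.025, -0.08], 0]]'

```text
time_s: 17.95
ee_pos: [404.6, -290.2, 279.3]
ee_rot: [179.1, -2.0, -91.4]
force: [0.4, -0.5, -3.2]
gripper_width: 22.0
```

Request:
jog_arm --series '[[[10, -30, 0], [0, 0, -0.06], 0], [[25, -60, 0], [0, 0, -0.12], 0], [[45, -85, 0], [0, 0, -0.184], 0], [[61, -98, 0], [0, 0, -0.184], 0], [[61, -98, 0], [0, 0, -0.184], 0]]'

```text
time_s: 18.37
ee_pos: [467.6, -391.1, 279.7]
ee_rot: [179.4, -2.1, -102.0]
force: [0.5, -0.9, -2.4]
gripper_width: 21.7
```

Run:
```python
from h import *
rep()
```

```text
18.3667 [ 467.6 -391.1  279.7] [ 179.4   -2.1 -102. ] blade rack [ -22.6 -526.8] tcp [-211.  -476.4] [ 0.5 -0.9 -2.4] 21.737147192563317
```

Request:
jog_arm --series '[[[1.5, 1, -5], [0.034, -0.018, 0], 0], [[1.5, 1, -20], [0.034, -0.018, 0], 0], [[1.5, 1, -40], [0.034, -0.018, 0], 0], [[1.5, 1, -52], [0.034, -0.018, 0], 0], [[1.5, 1, -52], [0.034, -0.018, 0], 0]]'

```text
time_s: 18.78
ee_pos: [467.8, -389.0, 225.6]
ee_rot: [179.7, 0.1, -102.1]
force: [0.1, -0.6, -2.7]
gripper_width: 21.7
```

Request:
jog_arm --series '[[[0, 0, -2], [0, 0, 0], 0], [[0, 0, -3.5], [0, 0, 0], 0], [[0, 0, -4], [0, 0, 0], 0], [[0, 0, -4], [0, 0, 0], 0], [[0, 0, -4], [0, 0, 0], 0]]'

```text
time_s: 19.2
ee_pos: [467.8, -389.0, 223.0]
ee_rot: [179.8, 0.1, -102.1]
force: [-3.8, 2.1, 7.1]
gripper_width: 21.8
```

Request:
jog_arm --series '[[[0, 0, 1], [0, 0, 0], 1], [[0, 0, 1], [0, 0, 0], 1], [[0, 0, 1], [0, 0, 0], 1], [[0, 0, 1], [0, 0, 0], 1], [[0, 0, 1], [0, 0, 0], 1]]'

```text
time_s: 19.62
ee_pos: [467.9, -389.0, 223.9]
ee_rot: [179.8, 0.1, -102.1]
force: [-1.1, 0.4, 1.0]
gripper_width: 52.1
```

Request:
jog_arm --series '[[[0, 0, 5], [0, 0, 0], 1], [[0, 0, 20], [0, 0, 0], 1], [[0, 0, 50], [0, 0, 0], 1], [[0, 0, 85], [0, 0, 0], 1], [[0, 0, 120], [0, 0, 0], 1]]'

```text
time_s: 20.03
ee_pos: [467.7, -388.9, 344.9]
ee_rot: [179.7, 0.1, -102.1]
force: [-0.6, -0.6, 0.2]
gripper_width: 85.5
```

Run:
```python
from h import *
rep()
f=grab('wrist'); save(f,'w14')
f=grab('scene'); save(f,'s14')
f=grab('top'); save(f,'t14',(0,120,400,300),2)
```

```text
20.0333 [ 467.7 -388.9  344.9] [ 179.7    0.1 -102.1] blade rack [ -22.5 -524.6] tcp [-210.8 -474.2] [-0.6 -0.6  0.2] 85.54272139380922
```

View pics/w14.png

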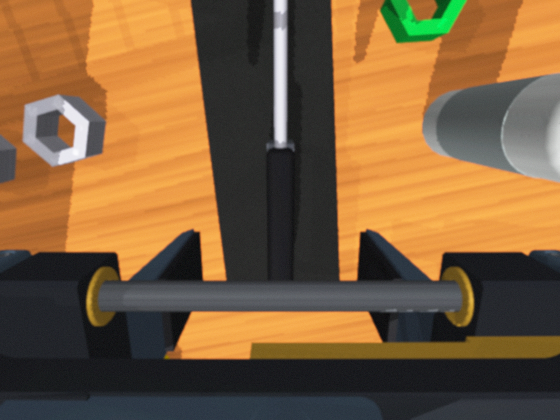

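View pics/s14.png

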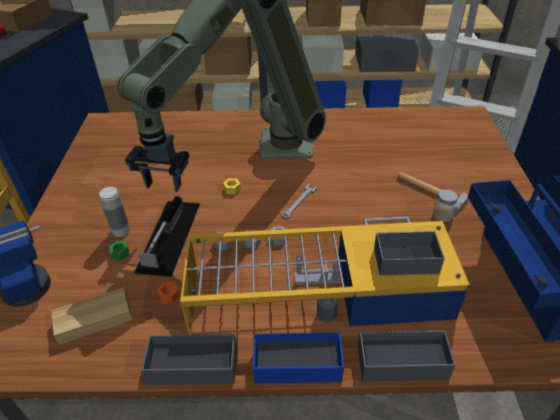

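View pics/t14.png

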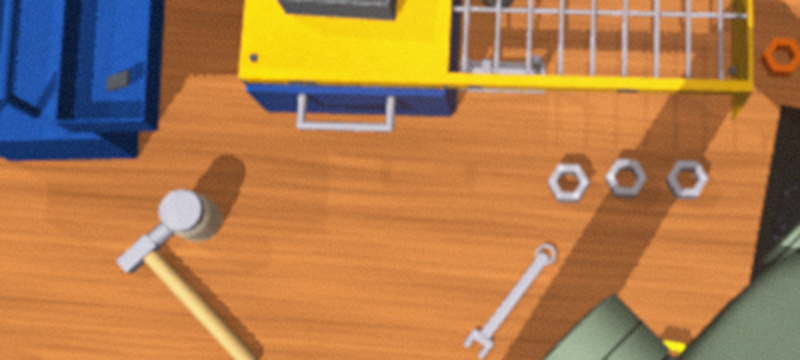

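Request:
jog_arm --series '[[[0, 35, 5], [0, 0, 0.09], 0.44], [[0, 70, 10], [0, 0, 0.18], 0.44], [[0, 105, 15], [0, 0, 0.27], 0.44], [[0, 140, 20], [0, 0, 0.36], 0.44], [[0, 175, 20], [0, 0, 0.458], 0.44]]'

```text
time_s: 20.6
ee_pos: [467.9, -213.0, 367.3]
ee_rot: [-179.9, -0.1, -75.6]
force: [1.6, 0.5, 1.3]
gripper_width: 60.9
```

Request:
jog_arm --series '[[[0, 35, 0], [0, 0, 0.09], 0.44], [[0, 70, 0], [0, 0, 0.18], 0.44], [[0, 105, 0], [0, 0, 0.27], 0.44], [[0, 140, 0], [0, 0, 0.36], 0.44], [[0, 175, 0], [0, 0, 0.458], 0.44]]'

```text
time_s: 21.02
ee_pos: [467.2, -36.3, 366.1]
ee_rot: [-179.9, 0.0, -49.1]
force: [0.7, 0.4, -0.1]
gripper_width: 40.1
```

Request:
jog_arm --series '[[[0, 35, 0], [0, 0, 0.09], 0.44], [[10, 70, 0], [0, 0, 0.18], 0.44], [[20, 105, 0], [0, 0, 0.27], 0.44], [[30, 140, 0], [0, 0, 0.36], 0.44], [[40, 170, 0], [0, 0, 0.458], 0.44]]'

```text
time_s: 21.43
ee_pos: [506.9, 135.9, 365.0]
ee_rot: [180.0, 0.1, -22.5]
force: [-0.4, -0.2, 0.1]
gripper_width: 40.1
```

Request:
jog_arm --series '[[[16, 35, 0], [0, 0, 0.09], 0.44], [[32, 70, 0], [0, 0, 0.18], 0.44], [[46, 105, 0], [0, 0, 0.27], 0.44], [[60, 140, 0], [0, 0, 0.36], 0.44], [[70, 165, 0], [0, 0, 0.458], 0.44]]'

```text
time_s: 21.85
ee_pos: [577.3, 303.8, 363.1]
ee_rot: [180.0, 0.3, 4.0]
force: [-0.3, 0.5, 0.9]
gripper_width: 40.3
```

Run:
```python
from h import *
rep(); print(st()['qpos'])
f=grab('wrist'); save(f,'w15')
g=grab('top');print(onz(g,173,184,120),w(-58,210), g and None)
for z in (115,121):
  for ry in (145,210,275): print(proj(f,[*w(-58,ry),z]))
print('face',proj(f,[*w(-12,210),128]))
```

```text
21.85 [577.3 303.8 363.1] [180.    0.3   4. ] blade rack [-69.7 406.9] tcp [-65.9 212. ] [-0.3  0.5  0.9] 40.34877910802144
[26.7 26.8 82.3  0.1 71.1 22.7]
[582.8 297.6 120. ] [585.3 302.3] None
[291.2 309.7]
[293.8 229.1]
[296.8 136.1]
[291.5 314.1]
[294.1 231.8]
[297.2 136.5]
face [362.3 236.4]
```

View pics/w15.png

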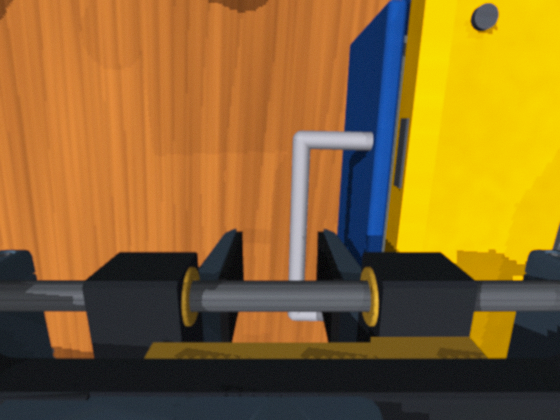

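Request:
jog_arm --series '[[[9, -2, -5], [0, 0, -0.019], 0.44], [[9, -2, -25], [0, 0, -0.019], 0.44], [[9, -2, -45], [0, 0, -0.019], 0.44], [[9, -2, -65], [0, 0, -0.019], 0.44], [[9, -2, -77], [0, 0, -0.019], 0.44]]'

```text
time_s: 22.37
ee_pos: [586.0, 300.6, 282.2]
ee_rot: [179.9, 0.5, 2.7]
force: [-0.2, 0.5, 0.8]
gripper_width: 40.1
```

Request:
jog_arm --series '[[[0, 0, 0], [0, 0, 0], 0], [[0, 0, 0], [0, 0, 0], 0], [[0, 0, 0], [0, 0, 0], 0], [[0, 0, 0], [0, 0, 0], 0], [[0, 0, 0], [0, 0, 0], 0]]' --squeeze 30

```text
time_s: 22.78
ee_pos: [586.6, 300.5, 283.6]
ee_rot: [179.9, 0.3, 2.7]
force: [1.3, -0.5, 0.5]
gripper_width: 11.4
```

Request:
jog_arm --series '[[[0, 0, 0], [0, 0, 0], 0], [[0, 0, 0], [0, 0, 0], 0], [[-4, 0, 0], [0, 0, 0], 0], [[-8, -0.5, 0], [0, 0, 0], 0], [[-14, -0.7, 0], [0, 0, 0], 0]]'

```text
time_s: 23.2
ee_pos: [572.5, 299.7, 283.7]
ee_rot: [179.9, 0.3, 2.7]
force: [2.3, 0.1, -2.3]
gripper_width: 11.3
```

Request:
jog_arm --series '[[[-15, -0.8, 0], [0, 0, 0], 0], [[-30, -1.5, 0], [0, 0, 0], 0], [[-45, -2.3, 0], [0, 0, 0], 0], [[-60, -3, 0], [0, 0, 0], 0], [[-75, -3.8, 0], [0, 0, 0], 0]]'

```text
time_s: 23.62
ee_pos: [496.3, 295.9, 283.7]
ee_rot: [179.9, 0.3, 2.7]
force: [2.4, 1.1, -4.9]
gripper_width: 11.4
```

Request:
jog_arm --series '[[[-15, -0.8, 0], [0, 0, 0], 0], [[-30, -1.5, 0], [0, 0, 0], 0], [[-45, -2.3, 0], [0, 0, 0], 0], [[-60, -3, 0], [0, 0, 0], 0], [[-70, -3.6, 0], [0, 0, 0], 0]]'

```text
time_s: 24.03
ee_pos: [424.4, 292.2, 283.6]
ee_rot: [179.9, 0.3, 2.7]
force: [1.6, 1.1, -5.5]
gripper_width: 11.6
```

Request:
jog_arm --series '[[[-2, 0, 0], [0, 0, 0], 0], [[-5, -0.3, 0], [0, 0, 0], 0], [[-7, -0.3, 0], [0, 0, 0], 0], [[-9, -0.4, 0], [0, 0, 0], 0], [[-9, -0.4, 0], [0, 0, 0], 0]]'

```text
time_s: 24.45
ee_pos: [418.7, 291.9, 283.7]
ee_rot: [180.0, -0.3, 2.8]
force: [14.8, -1.8, -14.1]
gripper_width: 11.4
```

Run:
```python
from h import *
rep(); 
f=grab('top'); save(f,'t16',(60,100,400,300),2.3)
```

```text
24.45 [418.7 291.9 283.7] [180.   -0.3   2.8] blade rack [-224.6  403.2] tcp [-224.9  208.2] [ 14.8  -1.8 -14.1] 11.40349533590123
```

View pics/t16.png

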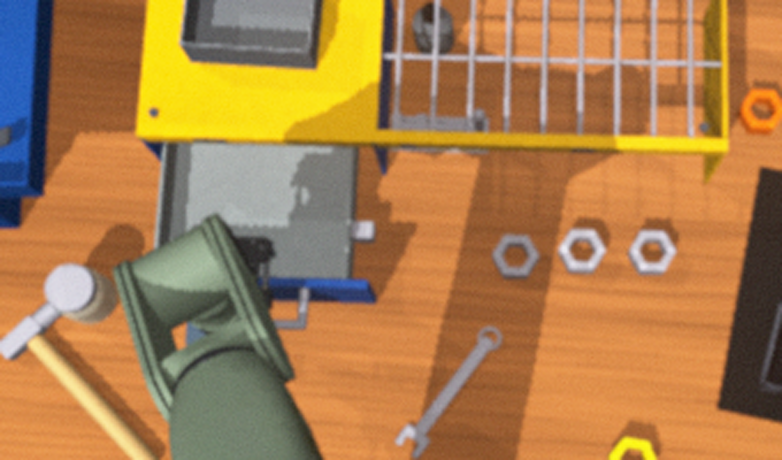

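Request:
jog_arm --series '[[[1.5, 0, 0], [0, 0, 0], 0.4], [[1.5, 0, 0], [0, 0, 0], 0.4], [[1.5, 0, 0], [0, 0, 0], 0.4], [[1.5, 0, 0], [0, 0, 0], 0.4], [[1.5, 0, 0], [0, 0, 0], 0.4]]'

```text
time_s: 24.92
ee_pos: [420.1, 292.0, 284.1]
ee_rot: [180.0, -0.3, 2.8]
force: [-0.7, -0.6, 0.4]
gripper_width: 36.3
```

Request:
jog_arm --series '[[[0, 0, 8], [0, 0, 0], 0.4], [[0, 0, 30], [0, 0, 0], 0.4], [[0, 0, 60], [0, 0, 0], 0.4], [[0, -20, 80], [0, 0, 0], 0.4], [[0, -50, 80], [0, 0, -0.1], 0.4]]'

```text
time_s: 25.33
ee_pos: [421.1, 243.5, 369.1]
ee_rot: [-179.7, -0.8, -2.8]
force: [0.7, -0.1, 0.0]
gripper_width: 36.6
```

```bash
cat > nuts.py <<'E'
from h import *
def nuts(f,box=(255,190,370,235)):
    a,b,c,d=box; im=f['pixels']; hsv=cv2.cvtColor(im,cv2.COLOR_RGB2HSV)
    m=np.zeros(im.shape[:2],np.uint8); m[b:d,a:c]=((hsv[b:d,a:c,1]<70)).astype(np.uint8)
    n,l,s,cc=cv2.connectedComponentsWithStats(m); out=[]
    for k in range(1,n):
        if s[k,4]>80:
            cs,_=cv2.findContours((l==k).astype(np.uint8),cv2.RETR_EXTERNAL,cv2.CHAIN_APPROX_NONE)
            P=np.array([onz(f,u,v,30)[:2] for u,v in cs[0][:,0]]); h=cv2.convexHull(P.astype(np.float32))[:,0]
            mm=cv2.moments(h); ctr=np.array([mm['m10'],mm['m01']])/mm['m00']
            t=np.degrees(np.arctan2(*(P-ctr).T[::-1])); r=np.hypot(*(P-ctr).T)
            best=np.angle(np.sum((r-r.mean())*np.exp(1j*np.radians(6*t))))/6 # corner angle
            out.append((cc[k],ctr,np.sqrt(mm['m00']),np.degrees(best)))
    return out
E
python3 - <<'E'
from nuts import *
rep()
f=grab('top'); save(f,'t17',(60,100,400,300),2.3)
for o in nuts(f): print(o, 'flat normals at',o[3]+30)
E
```

```text
25.3333 [421.1 243.5 369.1] [-179.7   -0.8   -2.8] blade rack [-205.5  353.8] tcp [-225.   159.7] [ 0.7 -0.1  0. ] 36.62004856441939
(array([312.8, 208.6]), array([ 560.6, -117.8]), np.float64(51.281227549363976), np.float64(-29.39988141146304)) flat normals at 0.6001185885369615
(array([343.1, 208.9]), array([ 566.8, -210.7]), np.float64(51.89262171905478), np.float64(-25.601266700039606)) flat normals at 4.398733299960394
(array([283.7, 210.9]), array([546.8, -29.8]), np.float64(50.89507197361758), np.float64(-26.42413619510242)) flat normals at 3.5758638048975797
```

View pics/t17.png

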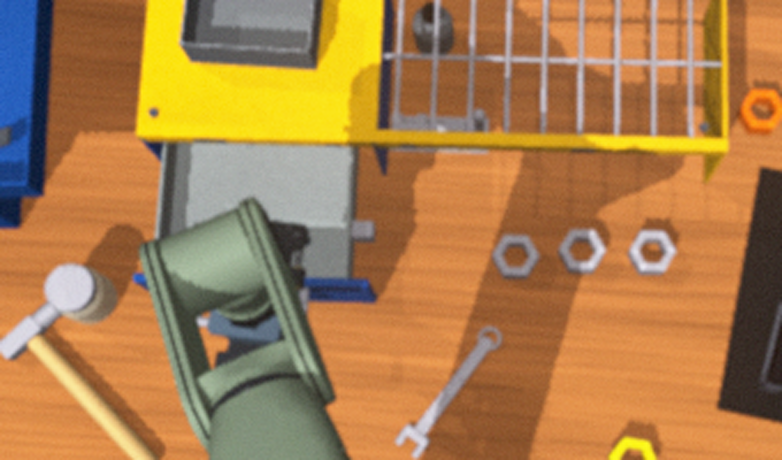

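Request:
jog_arm --series '[[[5, -30, 0], [0, 0, -0.1], 0.85], [[10, -60, 0], [0, 0, -0.2], 0.85], [[15, -95, 0], [0, 0, -0.3], 0.85], [[25, -130, 0], [0, 0, -0.4], 0.85], [[40, -160, 0], [0, 0, -0.5], 0.85]]'

```text
time_s: 25.8
ee_pos: [458.6, 76.6, 367.7]
ee_rot: [179.9, -0.5, -32.2]
force: [0.5, 0.4, 0.2]
gripper_width: 67.1
```

Request:
jog_arm --series '[[[20, -30, -10], [0, 0, -0.1], 0.85], [[40, -60, -20], [0, 0, -0.2], 0.85], [[60, -90, -30], [0, 0, -0.3], 0.85], [[75, -113, -30], [0, 0, -0.4], 0.85], [[80, -113, -30], [0, 0, -0.45], 0.85]]'

```text
time_s: 26.22
ee_pos: [540.2, -39.9, 337.4]
ee_rot: [179.8, -0.6, -58.4]
force: [0.4, -0.3, 0.7]
gripper_width: 77.6
```

Run:
```python
from h import *
rep()
f=grab('wrist'); save(f,'w17')
```

```text
26.2167 [540.2 -39.9 337.4] [179.8  -0.6 -58.4] blade rack [ 50.5 -35.9] tcp [-120.6 -129.4] [ 0.4 -0.3  0.7] 77.57851217646187
```

View pics/w17.png

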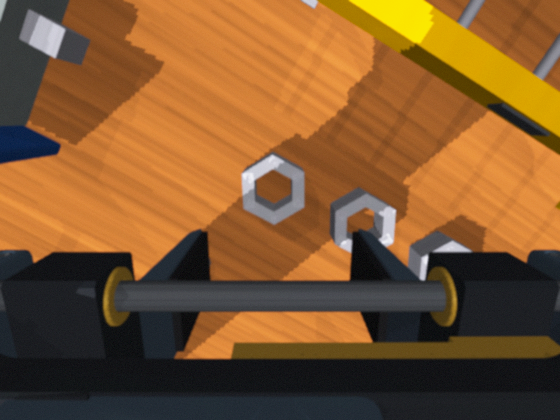

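Run:
```python
from nuts import *
f=grab('wrist')
for p in [(273,190),(363,220)]: print(onz(f,*p,30))
print(proj(f,[*st()['ee_pos'][:2],30]))
for o in nuts(f,(225,140,320,228)): print(o)
g=grab('top'); save(g,'t18',(200,150,400,250),4)
for o in nuts(g): print(o)
```

```text
[549.79966997 -29.06875979  30.        ]
[ 568.5314665  -112.25171798   30.        ]
[274.7604855  204.73357211]
(array([274.65928854, 190.16758893]), array([550.25965647, -30.47308596]), np.float64(51.106315513195156), np.float64(-27.00760220306088))
(array([284.41056751, 211.21291585]), array([547.51922458, -38.65006537]), np.float64(161.6918927720872), np.float64(4.679158079307818))
(array([343.08860759, 208.89873418]), array([ 566.78285515, -210.87092506]), np.float64(52.39729428137287), np.float64(-26.468903974654555))
```

View pics/t18.png

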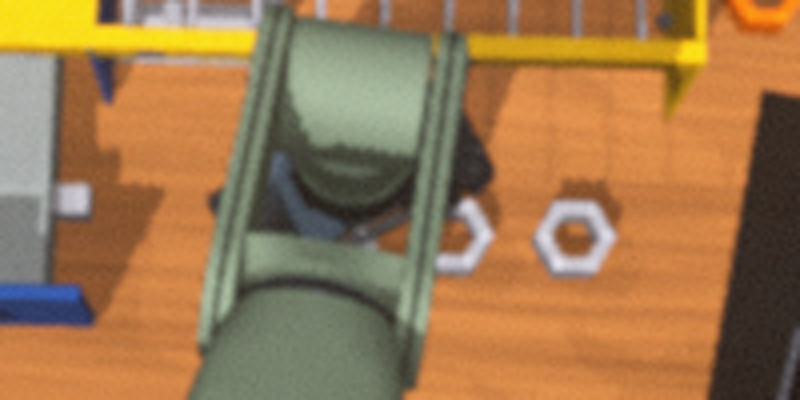

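Request:
jog_arm --series '[[[9, 10, 0], [0.009, 0.005, 0.024], 0.85], [[9, 10, -30], [0.009, 0.005, 0.024], 0.85], [[9, 10, -70], [0.009, 0.005, 0.024], 0.85], [[9, 10, -105], [0.009, 0.005, 0.024], 0.85], [[9, 10, -132], [0.009, 0.005, 0.024], 0.85]]'

```text
time_s: 26.78
ee_pos: [546.7, -24.7, 203.9]
ee_rot: [179.8, 0.2, -56.3]
force: [-1.0, -0.2, -0.0]
gripper_width: 77.3
```

Request:
jog_arm --series '[[[0, 0, -4], [0, 0, 0], 0.85], [[0, 0, -6], [0, 0, 0], 0], [[0, 0, -6], [0, 0, 0], 0], [[0, 0, -6], [0, 0, 0], 0], [[0, 0, -6], [0, 0, 0], 0]]' --squeeze 35

```text
time_s: 27.2
ee_pos: [547.7, -24.6, 200.0]
ee_rot: [-180.0, 0.1, -56.3]
force: [1.1, -1.4, 1.1]
gripper_width: 53.6
```

Request:
jog_arm --series '[[[0, 0, 0], [0, 0, 0], 0], [[0, 0, 0], [0, 0, 0], 0], [[0, 0, 0], [0, 0, 0], 0], [[0, 0, 0], [0, 0, 0], 0], [[0, 0, 0], [0, 0, 0], 0]]'

```text
time_s: 27.62
ee_pos: [547.5, -24.6, 200.0]
ee_rot: [-180.0, 0.1, -56.3]
force: [-1.0, -0.2, -1.8]
gripper_width: 53.7
```

Request:
jog_arm --series '[[[0, 0, 15], [0, 0, 0], 0], [[0, 0, 45], [0, 0, 0], 0], [[0, 5, 80], [0, 0, -0.05], 0], [[0, 25, 110], [0, 0, -0.1], 0], [[0, 60, 115], [0, 0, -0.16], 0]]'

```text
time_s: 28.03
ee_pos: [549.0, 34.0, 320.4]
ee_rot: [-179.5, -0.2, -65.8]
force: [2.0, 0.7, -3.6]
gripper_width: 53.5
```

Request:
jog_arm --series '[[[0, 34, 0], [0, 0, -0.1], 0], [[-4, 68, 0], [0, 0, -0.2], 0], [[-8, 102, 0], [0, 0, -0.3], 0], [[-10, 136, 0], [0, 0, -0.378], 0], [[-12, 170, 0], [0, 0, -0.378], 0]]'

```text
time_s: 28.45
ee_pos: [536.4, 205.5, 320.2]
ee_rot: [-179.5, -0.2, -87.6]
force: [0.5, 0.1, -2.6]
gripper_width: 53.8
```

Request:
jog_arm --series '[[[-2, 35, 0], [0, 0, 0], 0], [[-4, 70, 0], [0, 0, 0], 0], [[-6, 105, 0], [0, 0, 0], 0], [[-7, 140, 0], [0, 0, 0], 0], [[-7, 158, 0], [0, 0, 0], 0]]'

```text
time_s: 28.87
ee_pos: [528.6, 367.1, 319.6]
ee_rot: [-179.5, -0.1, -87.5]
force: [0.1, -0.1, -2.9]
gripper_width: 53.7
```

Run:
```python
from h import *
rep()
f=grab('wrist'); save(f,'w19')
g=grab('top'); save(g,'t19',(60,100,400,300),2.3)
```

```text
28.8667 [528.6 367.1 319.6] [-179.5   -0.1  -87.5] blade rack [ 83.6 276.1] tcp [-111.4  277.7] [ 0.1 -0.1 -2.9] 53.7052893333302
```

View pics/w19.png

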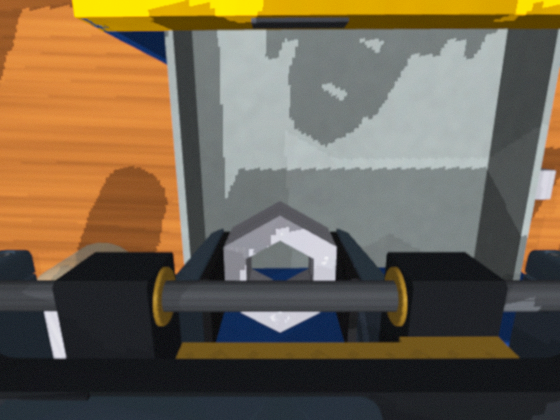

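View pics/t19.png

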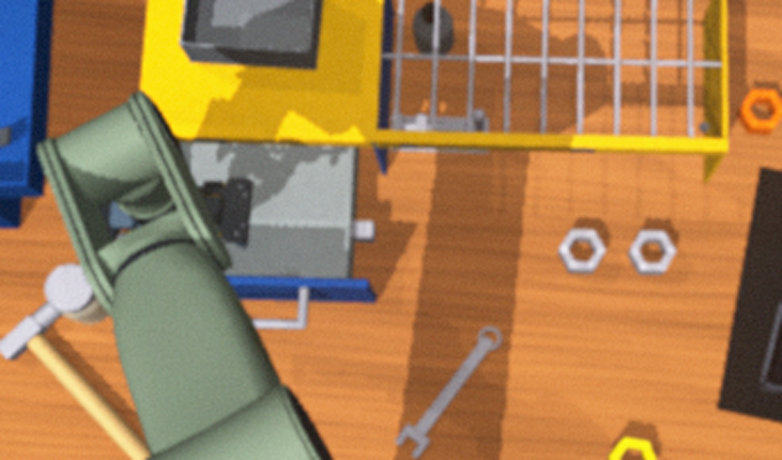

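Run:
```python
from h import *
g=grab('top'); print('bar',rk(onz(g,60+278/2.3,100+324/2.3,119)),'panel front top',rk(onz(g,60+340/2.3,100+299/2.3,128)),'panel inner', rk(onz(g,60+330/2.3,100+279/2.3,128)),'wall R',rk(onz(g,60+354/2.3,100+240/2.3,70)),rk(onz(g,60+163/2.3,100+180/2.3,70)))
```

```text
bar [-227.25593034  172.29112082] panel front top [-195.40474477   95.96782952] panel inner [-170.53750203  109.69924423] wall R [-107.37325256   89.71018941] [-33.42747088 343.54846708]
```

Request:
jog_arm --series '[[[0, -3, -15], [0, 0, 0], 0], [[0, -3, -40], [0, 0, 0], 0], [[0, -3, -65], [0, 0, 0], 0], [[0, -3, -88], [0, 0, 0], 0], [[0, -3, -97], [0, 0, 0], 0]]'

```text
time_s: 29.43
ee_pos: [527.8, 359.7, 218.8]
ee_rot: [-179.9, -0.5, -87.6]
force: [-0.8, -0.7, -3.2]
gripper_width: 53.9
```

Request:
jog_arm --series '[[[0, 0, -1], [0, 0, 0], 0], [[0, 0, -3], [0, 0, 0], 0], [[0, 0, -3], [0, 0, 0], 0], [[0, 0, -3], [0, 0, 0], 0], [[0, 0, -3], [0, 0, 0], 0]]'

```text
time_s: 29.85
ee_pos: [528.6, 359.4, 217.9]
ee_rot: [-179.8, -0.4, -87.6]
force: [-0.3, -0.6, 6.2]
gripper_width: 53.7
```

Touching the floor (6 N). Release gently.

Request:
jog_arm --series '[[[0, 0, 0.5], [0, 0, 0], 0.75], [[0, 0, 0.5], [0, 0, 0], 0.75], [[0, 0, 0.5], [0, 0, 0], 0.75], [[0, 0, 2], [0, 0, 0], 0.75], [[0, 0, 6], [0, 0, 0], 0.75]]'

```text
time_s: 30.27
ee_pos: [528.4, 359.2, 223.3]
ee_rot: [-179.9, -0.5, -87.6]
force: [-0.1, 0.2, -0.7]
gripper_width: 68.4
```

Request:
jog_arm --series '[[[0, 0, 20], [0, 0, 0], 0.75], [[0, 0, 55], [0, 0, 0], 0.75], [[0, 0, 90], [0, 0, 0], 0.75], [[0, -20, 110], [0, 0, 0.05], 0.85], [[0, -60, 115], [0, 0, 0.1], 0.85]]'

```text
time_s: 30.68
ee_pos: [529.3, 302.0, 343.1]
ee_rot: [-179.3, -0.2, -81.5]
force: [1.0, -0.3, 0.6]
gripper_width: 76.6
```

Run:
```python
from nuts import *
rep()
f=grab('wrist'); save(f,'w20')
g=grab('top'); 
for o in nuts(g): print(o)
```

```text
30.6833 [529.3 302.  343.1] [-179.3   -0.2  -81.5] blade rack [ 80.1 231.5] tcp [-114.   212.6] [ 1.  -0.3  0.6] 76.62209106433639
(array([312.6, 208.5]), array([ 561.2, -117.4]), np.float64(52.35240320720437), np.float64(-29.3600209011044))
(array([343.2, 208.9]), array([ 566.8, -210.9]), np.float64(52.35150917378924), np.float64(-26.0287936286137))
```

View pics/w20.png

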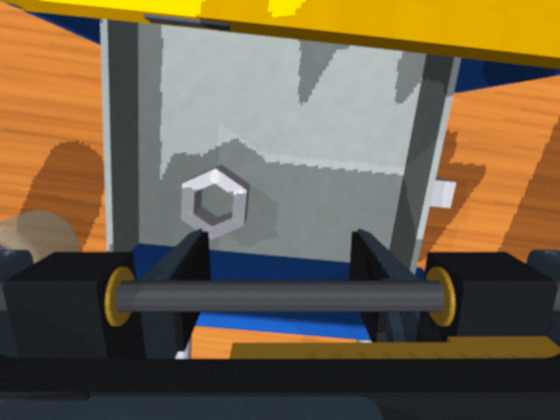

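Request:
jog_arm --series '[[[2, -35, 0], [0, 0, 0.05], 0.85], [[4, -70, 0], [0, 0, 0.1], 0.85], [[6, -105, 0], [0, 0, 0.15], 0.85], [[8, -140, 0], [0, 0, 0.2], 0.85], [[10, -175, 0], [0, 0, 0.25], 0.85]]'

```text
time_s: 31.2
ee_pos: [538.1, 119.6, 340.3]
ee_rot: [-179.8, -0.6, -67.5]
force: [-0.1, 0.4, -0.2]
gripper_width: 77.3
```

Request:
jog_arm --series '[[[2, -35, 0], [0, 0, 0.03], 0.85], [[4, -70, 0], [0, 0, 0.06], 0.85], [[6, -105, 0], [0, 0, 0.1], 0.85], [[8, -140, 0], [0, 0, 0.13], 0.85], [[10, -175, 0], [0, 0, 0.14], 0.85]]'

```text
time_s: 31.62
ee_pos: [548.0, -56.8, 340.1]
ee_rot: [-179.8, -0.5, -59.5]
force: [0.0, 0.5, 0.1]
gripper_width: 77.5
```

Request:
jog_arm --series '[[[4, -25, 0], [0, 0, 0], 0.85], [[7, -48, 0], [0, 0, 0], 0.85], [[10, -68, 0], [0, 0, 0], 0.85], [[10, -70, 0], [0, 0, 0], 0.85], [[10, -70, 0], [0, 0, 0], 0.85]]'

```text
time_s: 32.03
ee_pos: [558.1, -127.4, 339.6]
ee_rot: [-179.8, -0.5, -59.6]
force: [0.3, 0.5, -0.2]
gripper_width: 77.6
```

Run:
```python
from nuts import *
rep()
f=grab('wrist'); save(f,'w21')
print(proj(f,[564,-118,30]))
for o in nuts(f,(215,140,330,228)): print(o)
```

```text
32.0333 [ 558.1 -127.4  339.6] [-179.8   -0.5  -59.6] blade rack [  65.8 -127.7] tcp [-107.2 -217.7] [ 0.3  0.5 -0.2] 77.55787136972347
[271.1 194.7]
(array([272.2, 194.1]), array([ 564.8, -118.7]), np.float64(51.38912183905469), np.float64(-27.574788063542737))
```

View pics/w21.png

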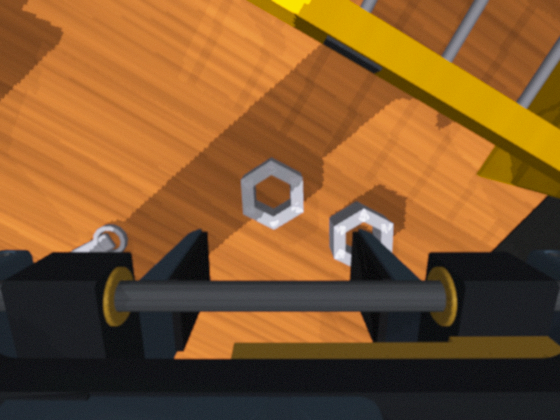

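Request:
jog_arm --series '[[[6.5, 8.7, 0], [0, 0, 0.035], 0.85], [[6.5, 8.7, -30], [0, 0, 0.035], 0.85], [[6.5, 8.7, -65], [0, 0, 0.035], 0.85], [[6.5, 8.7, -90], [0, 0, 0.035], 0.85], [[6.5, 8.7, -95], [0, 0, 0.035], 0.85]]'

```text
time_s: 32.5
ee_pos: [563.1, -115.4, 240.5]
ee_rot: [179.9, -0.1, -57.3]
force: [-0.3, 0.6, 0.3]
gripper_width: 77.5
```

Request:
jog_arm --series '[[[1.5, -3, -12], [0, 0, 0], 0.85], [[1.5, -3, -28], [0, 0, 0], 0.85], [[1.5, -3, -42], [0, 0, 0], 0.85], [[1.5, -3, -44], [0, 0, 0], 0.85], [[1.5, -3, -44], [0, 0, 0], 0]]'

```text
time_s: 32.92
ee_pos: [565.0, -117.3, 196.7]
ee_rot: [179.8, -0.0, -57.2]
force: [0.5, 0.2, 0.3]
gripper_width: 73.2
```

Request:
jog_arm --series '[[[0, 0, 0], [0, 0, 0], 0], [[0, 0, 0], [0, 0, 0], 0], [[0, 0, 0], [0, 0, 0], 0], [[0, 0, 0], [0, 0, 0], 0], [[0, 0, 0], [0, 0, 0], 0]]'

```text
time_s: 33.33
ee_pos: [565.6, -117.3, 198.0]
ee_rot: [180.0, -0.1, -57.2]
force: [0.0, 1.5, 6.2]
gripper_width: 53.8
```

Request:
jog_arm --series '[[[0, 0, 0], [0, 0, 0], 0], [[0, 0, 15], [0, 0, 0], 0], [[0, 0, 50], [0, 0, -0.05], 0], [[0, 15, 85], [0, 0, -0.1], 0], [[0, 45, 117], [0, 0, -0.15], 0]]'

```text
time_s: 33.75
ee_pos: [565.4, -75.5, 314.2]
ee_rot: [179.9, -0.2, -66.2]
force: [1.2, 0.3, -4.6]
gripper_width: 53.8
```

Request:
jog_arm --series '[[[0, 30, 0], [0, 0, -0.07], 0], [[0, 64, 0], [0, 0, -0.15], 0], [[0, 98, 0], [0, 0, -0.25], 0], [[2, 132, 0], [0, 0, -0.33], 0], [[4, 166, 0], [0, 0, -0.365], 0]]'

```text
time_s: 34.17
ee_pos: [568.5, 91.8, 313.3]
ee_rot: [179.7, -0.2, -87.3]
force: [1.5, 0.1, -2.8]
gripper_width: 53.8
```

Request:
jog_arm --series '[[[2, 35, 0], [0, 0, 0], 0], [[4, 70, 0], [0, 0, 0], 0], [[7, 105, 0], [0, 0, 0], 0], [[10, 140, 0], [0, 0, 0], 0], [[12, 175, 0], [0, 0, 0], 0]]'

```text
time_s: 34.58
ee_pos: [580.1, 268.2, 312.0]
ee_rot: [179.6, -0.3, -87.3]
force: [0.8, 0.4, -3.2]
gripper_width: 53.7
```

Request:
jog_arm --series '[[[2, 20, 0], [0, 0, 0], 0], [[2, 35, 0], [0, 0, 0], 0], [[2, 37, 0], [0, 0, 0], 0], [[2, 37, 0], [0, 0, 0], 0], [[2, 37, 0], [0, 0, 0], 0]]'

```text
time_s: 35.0
ee_pos: [581.9, 303.9, 311.5]
ee_rot: [179.5, -0.4, -87.3]
force: [0.2, -0.8, -3.9]
gripper_width: 53.6
```

Run:
```python
from h import *
rep()
f=grab('wrist'); save(f,'w22')
```

```text
35.0 [581.9 303.9 311.5] [179.5  -0.4 -87.3] blade rack [133.7 211. ] tcp [-61.3 211.8] [ 0.2 -0.8 -3.9] 53.609265611411274
```

View pics/w22.png

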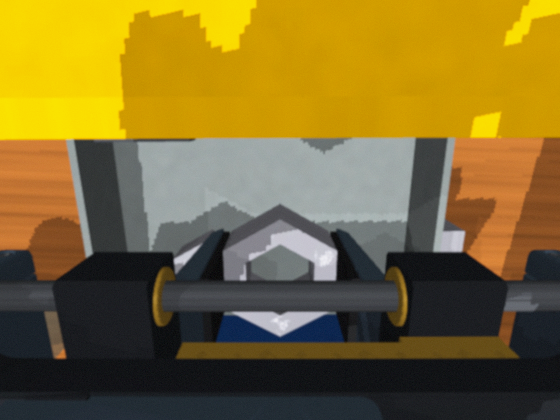

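Request:
jog_arm --series '[[[0, -2, -15], [0, 0, 0], 0], [[0, -2, -40], [0, 0, 0], 0], [[0, -2, -65], [0, 0, 0], 0], [[0, -2, -86], [0, 0, 0], 0], [[0, -2, -93], [0, 0, 0], 0]]'

```text
time_s: 35.47
ee_pos: [581.1, 299.4, 215.8]
ee_rot: [179.2, -0.5, -87.5]
force: [-5.3, -8.0, 27.3]
gripper_width: 54.0
```

Request:
jog_arm --series '[[[0, 0, -1], [0, 0, 0], 0], [[0, 0, -2.5], [0, 0, 0], 0], [[0, 0, -3], [0, 0, 0], 0], [[0, 0, -3], [0, 0, 0], 0], [[0, 0, -3], [0, 0, 0], 0]]'

```text
time_s: 35.88
ee_pos: [582.2, 298.8, 215.8]
ee_rot: [179.4, -0.4, -87.5]
force: [-0.5, -0.5, 6.7]
gripper_width: 53.9
```

Request:
jog_arm --series '[[[0, 0, 0.5], [0, 0, 0], 0.75], [[0, 0, 0.5], [0, 0, 0], 0.75], [[0, 0, 0.5], [0, 0, 0], 0.75], [[0, 0, 2], [0, 0, 0], 0.75], [[0, 0, 6], [0, 0, 0], 0.75]]'

```text
time_s: 36.3
ee_pos: [581.9, 298.6, 221.3]
ee_rot: [179.3, -0.5, -87.5]
force: [0.1, 0.6, -0.5]
gripper_width: 68.2
```

Request:
jog_arm --series '[[[0, 0, 20], [0, 0, 0], 0.75], [[0, 0, 55], [0, 0, 0], 0.75], [[0, 0, 90], [0, 0, 0], 0.75], [[-20, -20, 110], [0, 0, 0.05], 0.85], [[-40, -50, 117], [0, 0, 0.1], 0.85]]'

```text
time_s: 36.72
ee_pos: [542.9, 250.1, 342.4]
ee_rot: [179.8, -0.3, -81.5]
force: [0.9, 0.9, 1.0]
gripper_width: 76.7
```

Run:
```python
from nuts import *
rep()
f=grab('wrist'); save(f,'w23')
g=grab('top'); 
for o in nuts(g): print(o)
```

```text
36.7167 [542.9 250.1 342.4] [179.8  -0.3 -81.5] blade rack [ 91.  178.9] tcp [-103.1  160.1] [0.9 0.9 1. ] 76.66811434220575
(array([343.2, 209. ]), array([ 566.8, -210.9]), np.float64(51.98416797570399), np.float64(-26.148191779057797))
```

View pics/w23.png

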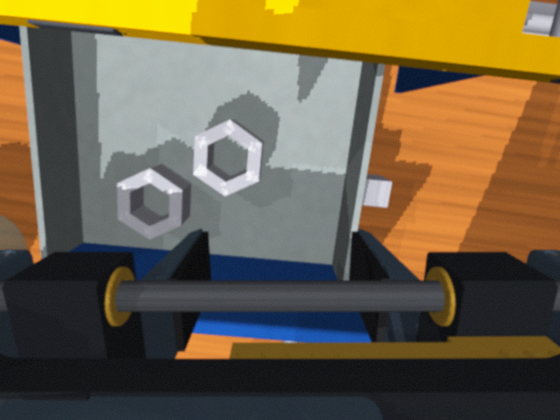

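Request:
jog_arm --series '[[[2, -35, 0], [0, 0, 0.05], 0.85], [[4, -70, 0], [0, 0, 0.1], 0.85], [[6, -105, 0], [0, 0, 0.15], 0.85], [[8, -140, 0], [0, 0, 0.2], 0.85], [[10, -175, 0], [0, 0, 0.25], 0.85]]'

```text
time_s: 37.23
ee_pos: [549.7, 69.7, 340.4]
ee_rot: [179.3, -0.5, -67.4]
force: [0.3, -0.4, -0.2]
gripper_width: 77.5
```

Request:
jog_arm --series '[[[1, -35, 0], [0, 0, 0.03], 0.85], [[2, -70, 0], [0, 0, 0.06], 0.85], [[3, -105, 0], [0, 0, 0.1], 0.85], [[4, -140, 0], [0, 0, 0.14], 0.85], [[5, -175, 0], [0, 0, 0.17], 0.85]]'

```text
time_s: 37.65
ee_pos: [554.9, -106.9, 340.2]
ee_rot: [179.3, -0.5, -57.6]
force: [-0.0, 0.1, -0.2]
gripper_width: 77.8
```

Request:
jog_arm --series '[[[1, -35, 0], [0, 0, 0], 0.85], [[3, -70, 0], [0, 0, 0], 0.85], [[4, -100, 0], [0, 0, 0], 0.85], [[4, -120, 0], [0, 0, 0], 0.85], [[4, -120, 0], [0, 0, 0], 0.85]]'

```text
time_s: 38.07
ee_pos: [559.1, -230.6, 339.6]
ee_rot: [179.3, -0.6, -57.8]
force: [0.2, 0.3, -0.1]
gripper_width: 77.8
```

Run:
```python
from nuts import *
rep()
f=grab('wrist'); save(f,'w24')
print(proj(f,[569,-211.5,30]))
for o in nuts(f,(215,140,330,228)): print(o)
```

```text
38.0667 [ 559.1 -230.6  339.6] [179.3  -0.6 -57.8] blade rack [  58.7 -225.4] tcp [-111.4 -320.8] [ 0.2  0.3 -0.1] 77.82266873224034
[263.6 179.6]
(array([264.8, 179.2]), array([ 569.7, -212.4]), np.float64(51.25085810471378), np.float64(-27.190372565066376))
```

View pics/w24.png

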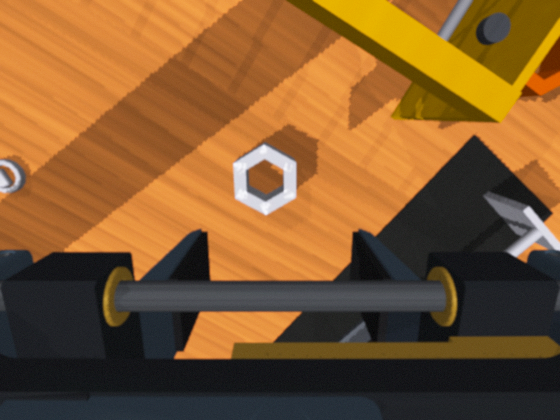

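Request:
jog_arm --series '[[[10.5, 18, 0], [0.015, -0.005, 0.01], 0.85], [[10.5, 18, -30], [0.015, -0.005, 0.01], 0.85], [[10.5, 18, -65], [0.015, -0.005, 0.01], 0.85], [[10.5, 18, -90], [0.015, -0.005, 0.01], 0.85], [[10.5, 18, -95], [0.015, -0.005, 0.01], 0.85]]'

```text
time_s: 38.53
ee_pos: [568.2, -208.4, 239.9]
ee_rot: [179.7, 0.5, -57.1]
force: [-1.5, 0.6, 0.2]
gripper_width: 77.7
```

Request:
jog_arm --series '[[[1, -3.5, -12], [0, 0, 0], 0.85], [[1, -3.5, -28], [0, 0, 0], 0.85], [[1, -3.5, -41], [0, 0, 0], 0.85], [[1, -3.5, -42], [0, 0, 0], 0.85], [[1, -3.5, -42], [0, 0, 0], 0]]'

```text
time_s: 38.95
ee_pos: [569.6, -211.7, 198.1]
ee_rot: [179.7, 0.5, -57.1]
force: [0.7, -0.3, -0.2]
gripper_width: 73.8
```

Request:
jog_arm --series '[[[0, 0, 0], [0, 0, 0], 0], [[0, 0, 0], [0, 0, 0], 0], [[0, 0, 0], [0, 0, 0], 0], [[0, 0, 0], [0, 0, 0], 0], [[0, 0, 0], [0, 0, 0], 0]]'

```text
time_s: 39.37
ee_pos: [570.2, -212.0, 199.5]
ee_rot: [179.8, 0.4, -57.1]
force: [0.6, -0.9, 5.1]
gripper_width: 54.0
```

Request:
jog_arm --series '[[[0, 0, 0], [0, 0, 0], 0], [[0, 0, 15], [0, 0, 0], 0], [[0, 0, 50], [0, 0, -0.05], 0], [[0, 15, 85], [0, 0, -0.1], 0], [[0, 45, 117], [0, 0, -0.15], 0]]'

```text
time_s: 39.78
ee_pos: [569.9, -170.1, 315.4]
ee_rot: [179.7, 0.4, -66.0]
force: [0.8, 0.7, -3.2]
gripper_width: 54.0
```

Request:
jog_arm --series '[[[-3, 32, 0], [0, 0, -0.07], 0], [[-6, 66, 0], [0, 0, -0.15], 0], [[-9, 100, 0], [0, 0, -0.25], 0], [[-12, 134, 0], [0, 0, -0.33], 0], [[-15, 168, 0], [0, 0, -0.368], 0]]'

```text
time_s: 40.2
ee_pos: [553.7, -0.5, 314.4]
ee_rot: [179.6, 0.4, -87.3]
force: [0.3, -0.7, -3.8]
gripper_width: 53.7
```

Request:
jog_arm --series '[[[-3, 35, 0], [0, 0, 0], 0], [[-6, 70, 0], [0, 0, 0], 0], [[-9, 105, 0], [0, 0, 0], 0], [[-12, 140, 0], [0, 0, 0], 0], [[-15, 175, 0], [0, 0, 0], 0]]'

```text
time_s: 40.62
ee_pos: [537.5, 176.0, 313.2]
ee_rot: [179.4, 0.4, -87.3]
force: [0.8, 0.1, -4.8]
gripper_width: 53.6
```

Request:
jog_arm --series '[[[-2, 25, 0], [0, 0, 0], 0], [[-4, 48, 0], [0, 0, 0], 0], [[-5, 60, 0], [0, 0, 0], 0], [[-5, 62, 0], [0, 0, 0], 0], [[-5, 62, 0], [0, 0, 0], 0]]'

```text
time_s: 41.03
ee_pos: [532.2, 237.9, 312.5]
ee_rot: [179.3, 0.3, -87.3]
force: [0.3, -0.1, -4.0]
gripper_width: 53.8
```

Run:
```python
from h import *
rep()
f=grab('wrist'); save(f,'w25')
```

```text
41.0333 [532.2 237.9 312.5] [179.3   0.3 -87.3] blade rack [ 80.6 147.8] tcp [-114.4  148.5] [ 0.3 -0.1 -4. ] 53.81042552877732
```

View pics/w25.png

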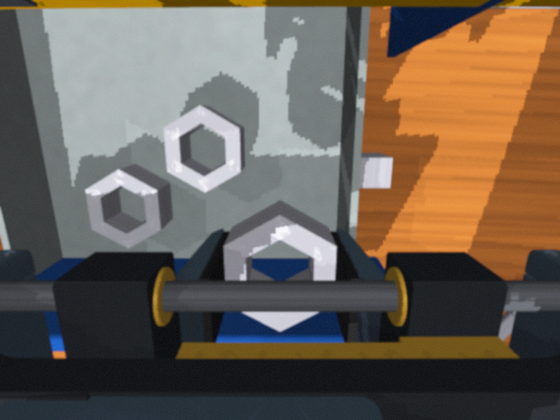

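Request:
jog_arm --series '[[[2, 0, -15], [0, 0, 0], 0], [[2, 0, -40], [0, 0, 0], 0], [[2, 0, -65], [0, 0, 0], 0], [[2, 0, -84], [0, 0, 0], 0], [[2, 0, -89], [0, 0, 0], 0]]'

```text
time_s: 41.5
ee_pos: [533.5, 234.9, 220.5]
ee_rot: [178.9, 0.1, -87.4]
force: [-1.0, -0.9, -3.9]
gripper_width: 53.8
```

Request:
jog_arm --series '[[[0, 0, -2], [0, 0, 0], 0], [[0, 0, -4], [0, 0, 0], 0], [[0, 0, -5], [0, 0, 0], 0], [[0, 0, -5], [0, 0, 0], 0], [[0, 0, -5], [0, 0, 0], 0]]'

```text
time_s: 41.92
ee_pos: [534.3, 234.2, 217.5]
ee_rot: [179.1, 0.1, -87.4]
force: [0.1, -4.9, 6.7]
gripper_width: 53.7
```

Request:
jog_arm --series '[[[0, 0, 0.5], [0, 0, 0], 0.75], [[0, 0, 0.5], [0, 0, 0], 0.75], [[0, 0, 0.5], [0, 0, 0], 0.75], [[0, 0, 2], [0, 0, 0], 0.75], [[0, 0, 6], [0, 0, 0], 0.75]]'

```text
time_s: 42.33
ee_pos: [534.4, 236.0, 223.4]
ee_rot: [179.2, 0.3, -87.5]
force: [-0.7, 6.2, -2.9]
gripper_width: 68.3
```

Request:
jog_arm --series '[[[0, 0, 20], [0, 0, 0], 0.75], [[0, 0, 55], [0, 0, 0], 0.75], [[0, 0, 90], [0, 0, 0], 0.75], [[-15, 10, 125], [0, 0, 0.1], 0.6], [[-30, 20, 145], [0, 0, 0.2], 0.4]]'

```text
time_s: 42.75
ee_pos: [504.9, 256.5, 372.6]
ee_rot: [179.6, 0.5, -75.8]
force: [-0.4, 0.0, -0.2]
gripper_width: 58.0
```

Run:
```python
from h import *
rep()
f=grab('wrist'); save(f,'w26')
g=grab('top'); save(g,'t26',(60,100,460,300),2)
```

```text
42.75 [504.9 256.5 372.6] [179.6   0.5 -75.8] blade rack [ 50.6 206.4] tcp [-140.6  168.4] [-0.4  0.  -0.2] 58.03673861640923
```

View pics/w26.png

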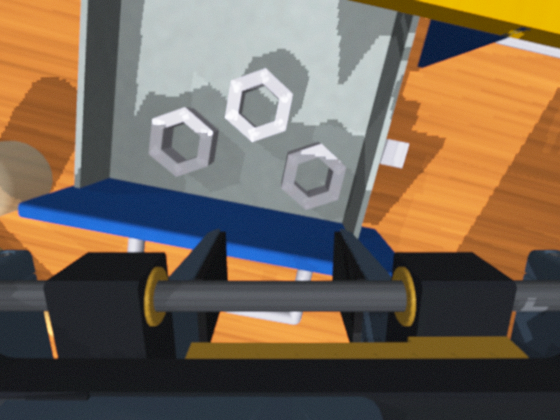

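View pics/t26.png

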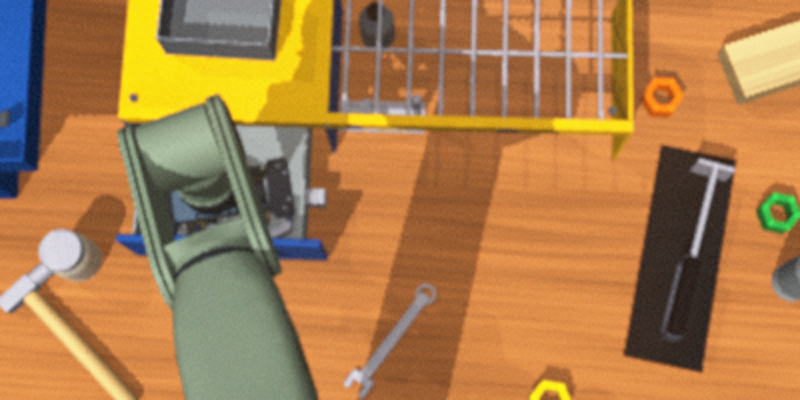

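Request:
jog_arm --series '[[[-20, 8, 0], [0, 0, 0.1], 0.4], [[-40, 16, 0], [0, 0, 0.2], 0.4], [[-60, 24, 0], [0, 0, 0.3], 0.4], [[-75, 30, 0], [0, 0, 0.4], 0.4], [[-89, 35.5, 0], [0, 0, 0.5], 0.4]]'

```text
time_s: 43.27
ee_pos: [413.6, 293.3, 371.9]
ee_rot: [179.6, 0.6, -47.0]
force: [0.5, 0.5, -0.0]
gripper_width: 36.2
```

Request:
jog_arm --series '[[[0, 0, 0], [0, 0, 0.1], 0.4], [[0, 0, 0], [0, 0, 0.2], 0.4], [[0, 0, 0], [0, 0, 0.3], 0.4], [[0, 0, 0], [0, 0, 0.4], 0.4], [[0, 0, 0], [0, 0, 0.5], 0.4]]'

```text
time_s: 43.68
ee_pos: [413.7, 293.3, 370.7]
ee_rot: [179.5, 0.6, -18.1]
force: [0.6, 0.6, -0.1]
gripper_width: 36.4
```

Request:
jog_arm --series '[[[0, 0, -3], [0, 0, 0.1], 0.4], [[0, 0, -6], [0, 0, 0.2], 0.4], [[0, 0, -10], [0, 0, 0.3], 0.4], [[0, 0, -15], [0, 0, 0.374], 0.4], [[0, 0, -20], [0, 0, 0.374], 0.4]]'

```text
time_s: 44.1
ee_pos: [413.8, 293.3, 349.3]
ee_rot: [179.5, 0.7, 3.3]
force: [0.1, 0.3, 0.1]
gripper_width: 36.7
```

Run:
```python
from h import *
rep()
f=grab('wrist'); save(f,'w27')
for ry in (145,210,275): print(proj(f,[*w(-227.5,ry),121]))
```

```text
44.1 [413.8 293.3 349.3] [179.5   0.7   3.3] blade rack [-231.1  404.8] tcp [-229.8  209.8] [0.1 0.3 0.1] 36.69643245792071
[287.8 319.1]
[289.1 232.3]
[290.6 130.3]
```

View pics/w27.png

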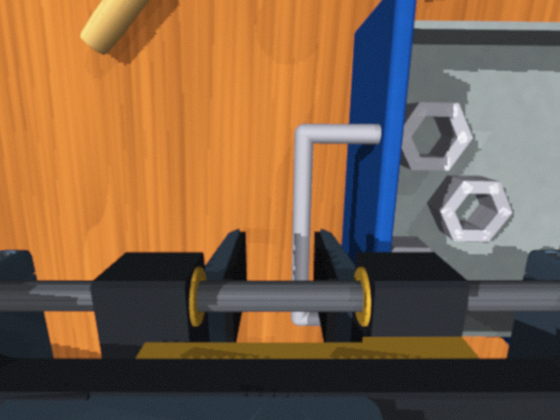

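Request:
jog_arm --series '[[[10, 0, -5], [0, -0.012, -0.006], 0.4], [[10, 0, -20], [0, -0.012, -0.006], 0.4], [[10, 0, -40], [0, -0.012, -0.006], 0.4], [[10, 0, -58], [0, -0.012, -0.006], 0.4], [[10, 0, -64], [0, -0.012, -0.006], 0.4]]'

```text
time_s: 44.57
ee_pos: [423.5, 292.6, 281.6]
ee_rot: [179.2, 0.3, 2.7]
force: [0.3, -0.1, 0.3]
gripper_width: 36.5
```

Request:
jog_arm --series '[[[0, 0, 0], [0, 0, 0], 0], [[0, 0, 0], [0, 0, 0], 0], [[0, 0, 0], [0, 0, 0], 0], [[0, 0, 0], [0, 0, 0], 0], [[0, 0, 0], [0, 0, 0], 0]]' --squeeze 30

```text
time_s: 44.98
ee_pos: [424.0, 292.8, 282.6]
ee_rot: [179.3, 0.1, 2.7]
force: [1.4, -0.2, 0.4]
gripper_width: 11.0
```

Request:
jog_arm --series '[[[0, 0, 0], [0, 0, 0], 0], [[4, 0, 0], [0, 0, 0], 0], [[12, 0.6, 0], [0, 0, 0], 0], [[22, 1, 0], [0, 0, 0], 0], [[32, 1.6, 0], [0, 0, 0], 0]]'

```text
time_s: 45.4
ee_pos: [456.6, 294.5, 282.6]
ee_rot: [179.3, 0.2, 2.7]
force: [-1.4, 0.9, -1.8]
gripper_width: 11.1
```

Request:
jog_arm --series '[[[12, 0.6, 0], [0, 0, 0], 0], [[24, 1.2, 0], [0, 0, 0], 0], [[36, 1.8, 0], [0, 0, 0], 0], [[48, 2.4, 0], [0, 0, 0], 0], [[60, 3, 0], [0, 0, 0], 0]]'

```text
time_s: 45.82
ee_pos: [518.1, 297.5, 282.6]
ee_rot: [179.3, 0.2, 2.7]
force: [-1.8, 1.6, -0.9]
gripper_width: 11.5
```

Request:
jog_arm --series '[[[12, 0.6, 0], [0, 0, 0], 0], [[24, 1.2, 0], [0, 0, 0], 0], [[36, 1.8, 0], [0, 0, 0], 0], [[48, 2.4, 0], [0, 0, 0], 0], [[58, 3, 0], [0, 0, 0], 0]]'

```text
time_s: 46.23
ee_pos: [577.9, 300.5, 282.6]
ee_rot: [179.3, 0.1, 2.7]
force: [-2.0, 1.9, 0.2]
gripper_width: 11.3
```

Request:
jog_arm --series '[[[3, 0, 0], [0, 0, 0], 0], [[6, 0.3, 0], [0, 0, 0], 0], [[9, 0.5, 0], [0, 0, 0], 0], [[12, 0.6, 0], [0, 0, 0], 0], [[13, 0.6, 0], [0, 0, 0], 0]]'

```text
time_s: 46.65
ee_pos: [590.3, 301.1, 282.6]
ee_rot: [179.3, 0.2, 2.7]
force: [-6.5, 2.0, 2.5]
gripper_width: 11.2
```

Request:
jog_arm --series '[[[1.5, 0, 0], [0, 0, 0], 0], [[3, 0, 0], [0, 0, 0], 0], [[4, 0, 0], [0, 0, 0], 0], [[4, 0, 0], [0, 0, 0], 0], [[4, 0, 0], [0, 0, 0], 0]]'

```text
time_s: 47.07
ee_pos: [591.8, 301.3, 282.5]
ee_rot: [179.3, 0.7, 2.7]
force: [-10.4, 1.2, 5.4]
gripper_width: 11.3
```

Request:
jog_arm --series '[[[0, 0, 0], [0, 0, 0], 0.4], [[0, 0, 0], [0, 0, 0], 0.4], [[0, 0, 0], [0, 0, 0], 0.4], [[0, 0, 0], [0, 0, 0], 0.4], [[0, 0, 0], [0, 0, 0], 0.4]]'

```text
time_s: 47.48
ee_pos: [592.1, 301.1, 282.7]
ee_rot: [179.3, 0.7, 2.7]
force: [-0.2, 0.7, -0.4]
gripper_width: 36.6
```

Run:
```python
from h import *
rep()
f=grab('wrist'); save(f,'w28')
g=grab('scene'); save(g,'s28')
```

```text
47.4833 [592.1 301.1 282.7] [179.3   0.7   2.7] blade rack [-50.4 403.5] tcp [-51.3 208.5] [-0.2  0.7 -0.4] 36.570595707294565
```

View pics/w28.png

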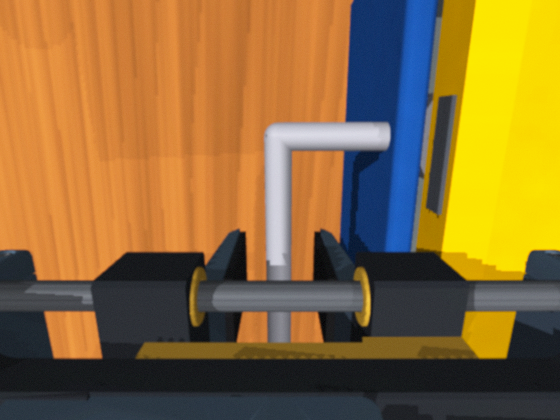

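Request:
jog_arm --series '[[[0, 0, 8], [0, 0, 0], 0.4], [[0, 0, 30], [0, 0, 0], 0.4], [[0, 0, 60], [0, 0, 0], 0.4], [[-20, -10, 90], [0, 0, 0], 0.4], [[-50, -20, 110], [0, 0, 0], 0.4]]'

```text
time_s: 48.0
ee_pos: [543.5, 281.3, 395.5]
ee_rot: [179.4, 0.4, 2.6]
force: [0.1, 0.4, 0.5]
gripper_width: 36.1
```

Request:
jog_arm --series '[[[-35, -10, 5], [0, 0, 0], 0.4], [[-70, -25, 10], [0, 0, 0], 0.4], [[-100, -50, 15], [0, 0, 0], 0.4], [[-130, -75, 20], [0, 0, 0], 0.4], [[-150, -100, 20], [0, 0, 0], 0.4]]'

```text
time_s: 48.42
ee_pos: [390.9, 180.3, 417.0]
ee_rot: [179.4, 0.3, 2.7]
force: [-0.3, -0.9, 0.5]
gripper_width: 36.8
```

Run:
```python
from h import *
rep()
g=grab('scene'); save(g,'s29')
f=grab('top'); save(f,'t29')
a=cv2.imread('pics/top0.png'); save(f,'t29h',(100,130,240,200),5)
cv2.imwrite('pics/t0h.png',cv2.resize(a[130:200,100:240],None,fx=5,fy=5,interpolation=cv2.INTER_CUBIC))
def bar(im):
    h=cv2.cvtColor(im,cv2.COLOR_RGB2HSV); s=(h[172:195,155:190,1]<90)
    return [ (np.where(s[:,i])[0].mean()+172).round(2) for i in range(0,35,5)]
print(bar(a[:,:,::-1]),bar(f['pixels']))
```

```text
48.4167 [390.9 180.3 417. ] [179.4   0.3   2.7] blade rack [-257.6  293.1] tcp [-258.4   98.1] [-0.3 -0.9  0.5] 36.7544161072594
[np.float64(180.17), np.float64(181.2), np.float64(181.2), np.float64(181.2), np.float64(181.83), np.float64(180.57), np.float64(179.5)] [np.float64(180.17), np.float64(181.2), np.float64(181.2), np.float64(181.2), np.float64(181.83), np.float64(179.75), np.float64(179.5)]
```

View pics/t29.png

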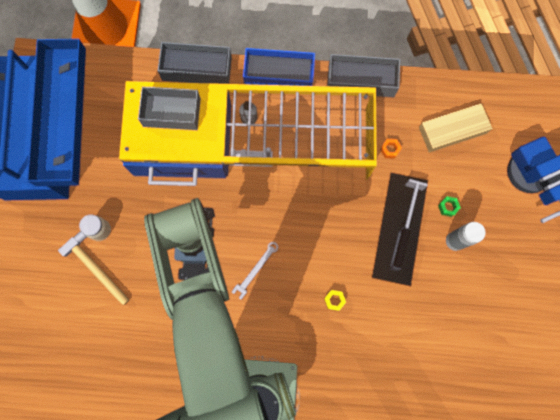

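View pics/s29.png

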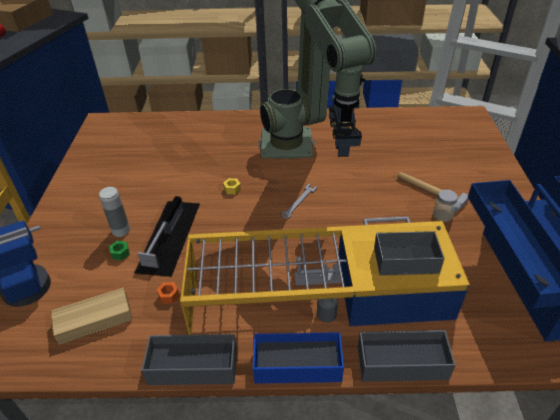

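The handle bar is at the same pixels as in the starting picture (rows 180–182), so the drawer is shut. The hook lies on its mat at (405,225), and the can at (466,236) and the jar at (92,227) are standing. No steel nuts are left on the bench. Handing the job in.

Run:
```python
from h import *
print(env.job_done())
```

```text
the job is handed in; nothing more can be done
None
```

The job is done and handed in at about 48 s of the 210 s allowed.

With the hook I drew the bolt about 41 mm (30 mm clears the drawer) and dragged the three steel nuts out from under the rack. I put the hook back on its mat and pulled the drawer out to its stop. I then placed the nuts in it one by one and pushed it shut by its handle.

**Last checks:**
- **Nuts:** the wrist camera showed all three nuts in the drawer before I closed it, and no steel nut is left on the bench.
- **Drawer:** the push ended against the stop at about 10 N. In the final top picture the handle bar is at the same rows as at the start, within a pixel (about 3 mm).
- **Hook, spray can and jar:** the hook lies on the mat, and the can and the jar are standing where they were.

**Two readings that did not fit:**
- **Handle position:** when I went back to the open drawer's handle it was about 8 mm further in than my estimate. I put that down to the drawer being nudged while I placed the nuts, and corrected for it before gripping.
- **Force peak:** setting the second nut down gave a brief 27 N at the wrist.

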